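# Swap the sample cartridges in a push-in manifold

### The job

On the lab bench, press the manifold's release knob down and slide it under its hook so that the collar plate stays down, then move every spent cartridge out of the manifold and stand it in the empty grey caddy. Then slide the knob back so that the plate springs up, and only after that push every fresh cartridge from the white rack into a port of its own, stem first, until it is fully home and gripped. Leave the other things on the bench where they are.

Things in the scene. Friction and masses are not known exactly. Their poses are not given: they have to be found in the camera images.
- port1 (a point): Port 1 of the fixed aluminium manifold: the point on the bore's axis and floor, 10 mm above the bench. Ports 1, 2, 3 lie 45 mm apart along the block's y. Axes are the block's: z up, y along the row towards the knob. Bore 14 mm wide; above this point the block's top is at 38 mm, the collar plate's top at 56, its collar rings at 59 (plate up); plate holes 17 mm.
- port2 (a point): Port 2 (middle), as port 1. A cartridge is home when its tip is on this point, its shoulder then 4 mm above the collar ring. Hidden spring jaws 20 to 26 mm above this point lie in the groove of a home cartridge: it cannot be drawn out while the collar plate is up, and comes out freely with the plate 6 mm or more down.
- port3 (a point): Port 3, as port 1. Pushing a cartridge in past the closed jaws takes 4 to 10 N over the last 25 mm: the plate dips about 4 mm and clicks back up when the cartridge is home. At the start each port is empty or holds a spent cartridge.
- knob_top (a point): Centre of the top of the release knob, a black block 16 mm (block's x) by 20 mm (y) by 34 mm tall on the collar plate, 105 mm along the block's +y from port 2, top 100 mm above the bench when up; grip it across x. Press down (10 mm at most, 5 to 8 N), then slide along the block's +y, away from the ports (13 mm at most, 1 N): its tongue goes under a fixed steel hook.
- collar_plate (a joint): How far the sprung steel collar plate (carrying the three release collars and the knob) is pressed down, m: 0 up (jaws grip), 0.010 fully down; springs back unless held; 0.0075 when held under the hook.
- catch (a joint): How far the knob is slid along the plate towards the hook, m: 0 to 0.013. Blocked at 0.003 unless the plate is more than 0.0075 down; beyond 0.006 it is under the hook and stays there; slid back below 0.002 it lets the plate spring up.
- rack: White rack, 150 (its x) x 64 x 50 mm, 0.8 kg, loose, three 13.6 mm wells along its x, 45 mm apart (middle one at the origin), floors 8 mm above its underside; fresh cartridges stand in them. Origin: centre of the underside.
- caddy: Empty grey caddy, 145 (its x) x 44 x 72 mm tall on a 160 x 64 x 4 mm foot, about 0.5 kg, loose; three square wells 34 mm wide, open at the top, centres at -50, 0 and +50 mm along its x, floors 4 mm above the underside; a cartridge stands in a well leaning up to 0.35 rad. Origin: centre of the underside.
- spent1: Spent cartridge (may be absent), home in a port at the start: steel, 118 mm long, 80 g, upright; the lower 63 mm is a 12 mm stem with a cone tip and a groove 18.5 to 27.5 mm above the tip, the upper 55 mm a 20 mm wide body to grip. Origin at the stem's tip, z along the axis towards the body.
- spent2: Spent cartridge (may be absent), home in a port at the start: steel, 118 mm long, 80 g, upright; the lower 63 mm is a 12 mm stem with a cone tip and a groove 18.5 to 27.5 mm above the tip, the upper 55 mm a 20 mm wide body to grip. Origin at the stem's tip, z along the axis towards the body.
- spent3: Spent cartridge (may be absent), home in a port at the start: steel, 118 mm long, 80 g, upright; the lower 63 mm is a 12 mm stem with a cone tip and a groove 18.5 to 27.5 mm above the tip, the upper 55 mm a 20 mm wide body to grip. Origin at the stem's tip, z along the axis towards the body.
- fresh1: Fresh cartridge (may be absent), in a well of the rack at the start: steel, 118 mm long, 80 g, upright; the lower 63 mm is a 12 mm stem with a cone tip and a groove 18.5 to 27.5 mm above the tip, the upper 55 mm a 20 mm wide body to grip. Origin at the stem's tip, z along the axis towards the body.
- fresh2: Fresh cartridge (may be absent), in a well of the rack at the start: steel, 118 mm long, 80 g, upright; the lower 63 mm is a 12 mm stem with a cone tip and a groove 18.5 to 27.5 mm above the tip, the upper 55 mm a 20 mm wide body to grip. Origin at the stem's tip, z along the axis towards the body.
- fresh3: Fresh cartridge (may be absent), in a well of the rack at the start: steel, 118 mm long, 80 g, upright; the lower 63 mm is a 12 mm stem with a cone tip and a groove 18.5 to 27.5 mm above the tip, the upper 55 mm a 20 mm wide body to grip. Origin at the stem's tip, z along the axis towards the body.
- beaker: Bystander: glass beaker, 68 mm across, 90 mm tall. Origin: centre of the underside.
- reagent: Bystander: glass bottle with blue cap, 60 mm across, 130 mm tall. Origin: centre of the underside.
- timer: Bystander: white bench timer 50 x 60 x 26 mm. Origin: centre of the underside.
- tip_box: Bystander: blue box with clear lid 80 x 110 x 58 mm. Origin: centre of the underside.
- stopper: Bystander: rubber stopper, 32 mm across, 30 mm tall. Origin: centre of the underside.
- weigh_dish: Bystander: flat white plastic dish 80 x 80 x 16 mm. Origin: centre of the underside.
There are look-alikes about, which are no part of the job. Leave any red look-alike of the fresh1 alone.

How it is judged:
On the way, in this order (a step that is already met when the one before it is completed fails the run):
1. the collar plate is held down by the knob under its hook (value of joint collar_plate between 0.006 and 0.009 m and value of joint catch above 0.006 m), for 0.3 s.
2. every spent cartridge stands in the caddy, the plate still held down (x of spent1 in the frame of caddy between -0.07 and 0.07 m and y of spent1 in the frame of caddy between -0.02 and 0.02 m and z of each of spent1, spent2, spent3 in the frame of caddy below 0.02 m and angle between each of spent1, spent2, spent3's own z axis and vertical below 0.6 rad and x of spent2 in the frame of caddy between -0.07 and 0.07 m and y of spent2 in the frame of caddy between -0.02 and 0.02 m and x of spent3 in the frame of caddy between -0.07 and 0.07 m and y of spent3 in the frame of caddy between -0.02 and 0.02 m and value of joint collar_plate above 0.006 m), for 0.2 s.
3. the collar plate has sprung back up, with no fresh cartridge in a port yet (value of joint collar_plate below 0.0015 m and horizontal distance between each of fresh1, fresh2, fresh3 and port1 above 0.02 m and horizontal distance between each of fresh1, fresh2, fresh3 and port2 above 0.02 m and horizontal distance between each of fresh1, fresh2, fresh3 and port3 above 0.02 m), for 0.2 s.
At the end, for the whole second after the job is handed in: Collar plate up (within 1.5 mm); every spent cartridge at rest in the caddy, tip under 20 mm above its underside, leaning under 0.6 rad; every fresh one at rest in a port, tip within 3 mm of the axis and 2.5 mm of the floor, upright within 0.1 rad (value of joint collar_plate below 0.0015 m and x of spent1 in the frame of caddy between -0.07 and 0.07 m and y of spent1 in the frame of caddy between -0.02 and 0.02 m and z of each of spent1, spent2, spent3 in the frame of caddy below 0.02 m and angle between each of spent1, spent2, spent3's own z axis and vertical below 0.6 rad and x of spent2 in the frame of caddy between -0.07 and 0.07 m and y of spent2 in the frame of caddy between -0.02 and 0.02 m and x of spent3 in the frame of caddy between -0.07 and 0.07 m and y of spent3 in the frame of caddy between -0.02 and 0.02 m and ((horizontal distance between fresh1 and port1 below 0.003 m and z of fresh1 in the frame of port1 below 0.0025 m and angle between fresh1's own z axis and vertical below 0.1 rad) or (horizontal distance between fresh1 and port2 below 0.003 m and z of fresh1 in the frame of port2 below 0.0025 m and angle between fresh1's own z axis and vertical below 0.1 rad) or (horizontal distance between fresh1 and port3 below 0.003 m and z of fresh1 in the frame of port3 below 0.0025 m and angle between fresh1's own z axis and vertical below 0.1 rad)) and ((horizontal distance between fresh2 and port1 below 0.003 m and z of fresh2 in the frame of port1 below 0.0025 m and angle between fresh2's own z axis and vertical below 0.1 rad) or (horizontal distance between fresh2 and port2 below 0.003 m and z of fresh2 in the frame of port2 below 0.0025 m and angle between fresh2's own z axis and vertical below 0.1 rad) or (horizontal distance between fresh2 and port3 below 0.003 m and z of fresh2 in the frame of port3 below 0.0025 m and angle between fresh2's own z axis and vertical below 0.1 rad)) and ((horizontal distance between fresh3 and port1 below 0.003 m and z of fresh3 in the frame of port1 below 0.0025 m and angle between fresh3's own z axis and vertical below 0.1 rad) or (horizontal distance between fresh3 and port2 below 0.003 m and z of fresh3 in the frame of port2 below 0.0025 m and angle between fresh3's own z axis and vertical below 0.1 rad) or (horizontal distance between fresh3 and port3 below 0.003 m and z of fresh3 in the frame of port3 below 0.0025 m and angle between fresh3's own z axis and vertical below 0.1 rad)) and linear speed of each of spent1, spent2, spent3, fresh1, fresh2, fresh3 below 0.02 m/s); the robot touches nothing.
It fails at once if the timer, tip box or stopper is shoved more than 40 mm (distance of any of timer, tip_box, stopper from where it was at the start of the episode above 0.04 m).
It fails at once if the rack or the caddy is tipped over (angle between any of rack, caddy's own z axis and vertical above 0.7 rad).
Of spent1, spent2, spent3 only 2 to 3 are there at a start; the rules pass over those that are not, and their reading is None.
Of fresh1, fresh2, fresh3 only 2 to 3 are there at a start; the rules pass over those that are not, and their reading is None.
At some moment in a run one of caddy, rack may be knocked a few centimetres aside while the robot is not near it.
It also fails if it takes over 210 s, if anything falls off the work surface, if the arm or the gripper's body presses on something with over 40 N, if the wrist force passes 120 N, or if a joint passes its speed limit or range.

### The arm

A 7-joint arm with a two-finger parallel gripper is mounted at the origin on the work surface. World frame = base frame: x ahead of the robot, y to its left, z up, the work surface at z = 0. Lengths are in m, angles in rad, forces in N, time in s.
With the tool pointing down it reaches from about 0.425 to 0.925 m from the base axis. Payload 6.8 kg.
Tool frame: the origin (TCP) lies on the centre line of the jaws, within the pads' length; the fingertips stand 8 mm ahead of it and the grasp point (between the pads) lies 11 mm behind it (bot.tips_ahead is the distance from the TCP to the fingertips, in m); z points along the fingers, y is the line along which they close (so a half turn about z gives the same grasp; the last joint's range is limited). The gripper opens to 85 mm and grips with 20 to 120 N. Pads are 22 mm wide; open, the fingers measure 114 mm over their backs; the gripper's body (76 mm by 85 mm) begins 54 mm behind the grasp point. The pads swing forward as they close: fully open they stand 13 mm farther back than shut.
Start: joints at [1.033, 0.477, 0.022, 1.555, -0.011, 1.109, -0.083], TCP at [0.281, -0.614, 0.239] pointing down, gripper open.
Joint ranges: [-2.96, 2.96], [-0.34, 2.1], [-1.41, 1.46], [0.24, 2.44], [-1.37, 4.51], [0.17, 1.92], [-2.96, 2.96]. Speed limits (rad/s): [2.39, 2.39, 3.14, 3.14, 3.14, 3.14, 3.14].

### API

Orientations are given as a unit quaternion [w, x, y, z].
In Python, from station import bot gives the robot as it stands.
- The arm moves only by the tool send_rows, never from a script. Its argument "deltas" is text: rows parted by semicolons, each of 4 numbers parted by spaces: the shift along the tool's x, y, z in m, then the turn about the tool's z in degrees. In form: x y z spin; .... A call has 1 to 5 rows; each row is the pose to reach, as a shift and turn from the pose commanded when the call began, along the tool's axes at that moment; what a row does not reach only later rows make up. A row lasts 1/10 s, in which the tool goes at most 50 mm and 8.59 degrees, less where a joint would pass 70% of its speed; a pose out of reach is approached as far as the arm can. A call with a gripper value outside its range is refused whole. "claw" is the opening, from 0 (shut) to 1 (fully open), set as the call begins (left out, the last holds). The fingers move at their own pace and stop on an object; "force" is the grip in N (left out, the last holds). Time passes only in rows, so rows that repeat a pose let the fingers close. It gives the time, the measured TCP pose, the force, the opening and the grip force at its end, in the units of the state.
- bot.get_obs(): the state, without advancing time (a new reading comes with each control period).
- bot.read_camera(name): name is "side" or "top"; returns a dict with "img" (384x512x3 uint8, red, green, blue), "depth" (384x512 float32, m along the optical axis (not along the pixel's ray), 0 where there is no reading), "fx", "fy", "cx", "cy" (pixels), "dist_coeffs" ([k1, k2, p1, p2, k3] as OpenCV has them; the pictures are not rectified), "camera_from_world" (4x4, takes a point from world to camera coordinates). Camera axes: x right, y up, looking along -z (the intrinsics and any distortion apply to the point x, -y, -z); pixel columns grow to the right and rows downward; lengths in m; the calibration is good to about 2 mm. A picture is of the moment at which its call begins.
- bot.hand_in(): hands the job in; it is judged then, once.
Trained networks look in a picture, given as the dict that the camera call returned (one of the last four; its "shot" number tells which), for a name from the list of things; names that differ only in an ending like _2 or _b are one class to them, and where a whole thing is asked for, a point or a joint stands for the part that bears it (a point fixed in the world has none). Each returns a list of dicts, best first, with "confidence" (0 to 1); they miss things now and then, are a little off and sometimes report something else, mostly with a low value. They report only what shows in the picture. A call takes as long as a camera call. They do not tell look-alikes from the thing itself.
- bot.masks_of(picture, query): "mask" (384x512 bool, what is visible of it).
- bot.landmark_of(picture, query): "xyz" ([x, y, z] in m, in world coordinates, good to about 4 mm: a listed point, or the origin of a listed thing).
The state is a dict: "t": time; "q": joint angles; "joint_vel": joint speeds; "joint_torque": joint torques, N m; "eef_pos": TCP position; "tool_rot": TCP orientation; "contact_force": force on the tool from outside, world axes, zero at the start; "torque": the same for the moment, N m; "gripper_width": opening from 0.0 (shut) to 1.0 (fully open); "grasp_force": force on a finger pad.
Only numpy, scipy, OpenCV 4.12 (cv2) and the standard library are available. Lean on these libraries where they do the work, as an engineer would, in place of code of your own. Each camera call takes 0.05 s, during which the arm holds its last target. There are 200 camera calls.

## Working session

There is one attempt and no reset: what is moved stays moved. The work goes in short steps, Python scripts to look and compute and a tool call to move; the robot and the scene stay as the last step left them, time stands still between calls to the robot, and variables do not carry over. Pictures are saved under pics/ and viewed, at most 14 in all, crops included, and the job is handed in when it is done.

Besides the shell and the picture viewer there is one more tool, called after "Call:" as name(argument=value, ...), one argument or row to a line, values as JSON. send_rows: Moves the arm, as the interface text tells. Its arguments: {"type":"object","properties":{"deltas":{"type":"string"},"claw":{"type":"number"},"force":{"type":"number"}},"required":["deltas"]}

```bash
ls; mkdir -p pics; cat > h.py <<'E'
import numpy as np, cv2
from station import bot
def cam(n): return bot.read_camera(n)
def save(p,f,crop=None,s=1):
    im=p["img"]
    if crop: im=im[crop[1]:crop[3],crop[0]:crop[2]]
    im=cv2.resize(im,None,fx=s,fy=s,interpolation=cv2.INTER_CUBIC)
    cv2.imwrite("pics/"+f,im[:,:,::-1])
def K(p): return np.array([[p["fx"],0,p["cx"]],[0,p["fy"],p["cy"]],[0,0,1.]])
def proj(p,X):
    X=np.atleast_2d(X); T=np.array(p["camera_from_world"])
    c=X@T[:3,:3].T+T[:3,3]; c=c*[1,-1,-1]
    return cv2.projectPoints(c,np.zeros(3),np.zeros(3),K(p),np.array(p["dist_coeffs"],float))[0][:,0]
def rays(p,uv):
    uv=np.atleast_2d(np.array(uv,float))
    n=cv2.undistortPoints(uv[:,None],K(p),np.array(p["dist_coeffs"],float))[:,0]
    d=np.c_[n[:,0],-n[:,1],-np.ones(len(n))]
    T=np.array(p["camera_from_world"]); R=T[:3,:3]
    return -R.T@T[:3,3], d@R
def atz(p,uv,z):
    o,d=rays(p,uv); return o+d*((z-o[2])/d[:,2])[:,None]
def bydepth(p,uv):
    uv=np.atleast_2d(uv).astype(int); o,d=rays(p,uv)
    return o+d*p["depth"][uv[:,1],uv[:,0]][:,None]
def lm(p,q,n=4,m=0.2):
    return [(np.round(r["xyz"],4).tolist(),round(r["confidence"],2)) for r in bot.landmark_of(p,q)[:n] if r["confidence"]>m]
def st():
    o=bot.get_obs(); print("t",o["t"],"pos",np.round(o["eef_pos"],4),"rot",np.round(o["tool_rot"],4),"F",np.round(o["contact_force"],1),"w",o["gripper_width"],o["grasp_force"])
E
python3 - <<'E'
from h import *
st(); print(np.round(bot.get_obs()["q"],3), bot.tips_ahead)
a=cam("top"); b=cam("side"); save(a,"top0.png",s=1.5); save(b,"side0.png",s=1.5)
for p,n in((a,"top"),(b,"side")):
    T=np.array(p["camera_from_world"]); print(n,"campos",np.round(-T[:3,:3].T@T[:3,3],3))
    for q in ["port1","port2","port3","knob_top","rack","caddy","spent1","fresh1","beaker","reagent","timer","tip_box","stopper","weigh_dish"]:
        print(q,lm(p,q,5), np.round(proj(p,lm(p,q,1,0)[0][0])[0]) if lm(p,q,1,0) else "")
E
```

```text
pics
t 0.0 pos [ 0.281  -0.6131  0.2383] rot [-9.000e-04  9.770e-01  2.133e-01 -3.000e-04] F [-0.5  0.6 -0.2] w 1.0025172799727868 0.0
[ 1.033  0.478  0.022  1.556 -0.012  1.109 -0.083] 0.008
top campos [ 0.458 -0.024  1.362]
port1 [([0.6116, -0.0165, 0.0068], 0.7), ([0.6048, -0.0583, 0.0093], 0.69), ([0.5915, -0.1032, 0.0102], 0.62)] [240. 170.]
port2 [([0.6116, -0.0165, 0.0068], 0.7), ([0.6048, -0.0583, 0.0093], 0.69), ([0.5915, -0.1032, 0.0102], 0.62)] [240. 170.]
port3 [([0.6116, -0.0165, 0.0068], 0.7), ([0.6048, -0.0583, 0.0093], 0.69), ([0.5915, -0.1032, 0.0102], 0.62)] [240. 170.]
knob_top [([0.6296, 0.0421, 0.0978], 0.47)] [220. 161.]
rack [([0.4454, -0.3062, 0.0023], 0.66)] [331. 219.]
caddy [([0.4412, 0.3023, -0.0023], 0.89), ([0.6022, -0.0569, 0.0099], 0.69)] [142. 225.]
spent1 [([0.5945, -0.0993, 0.0073], 0.54), ([0.6064, -0.0577, 0.0075], 0.49)] [266. 174.]
fresh1 [([0.4432, -0.3046, 0.0067], 0.58), ([0.4292, -0.2226, 0.0004], 0.57), ([0.4239, -0.393, 0.0006], 0.5), ([0.3128, -0.3234, 0.0015], 0.48), ([0.4934, -0.3012, 0.0067], 0.45)] [331. 220.]
beaker [([0.7573, 0.129,
[... 1018 characters left out ...]
0588, 0.0166], 0.49), ([0.4237, 0.0481, -0.0001], 0.27)] [278. 217.]
fresh1 [([0.3194, -0.3228, -0.0027], 0.93), ([0.4244, -0.3937, 0.0049], 0.8), ([0.4029, -0.3071, 0.0079], 0.74), ([0.4295, -0.2243, -0.0025], 0.74), ([0.4501, -0.3088, 0.0013], 0.71)] [281. 347.]
beaker [([0.7545, 0.1275, -0.0], 0.75)] [266. 179.]
reagent [([0.7703, -0.1024, 0.0011], 0.85)] [325. 203.]
timer [([0.4201, 0.0501, 0.0007], 0.77), ([0.4469, -0.3087, -0.0013], 0.55)] [201. 234.]
tip_box [([0.741, 0.3221, 0.0011], 0.91)] [225. 163.]
stopper [([0.4285, -0.0978, -0.0008], 0.53), ([0.4489, -0.3046, 0.0013], 0.33)] [241. 260.]
weigh_dish [([0.7548, -0.2991, -0.001], 0.72), ([0.5922, -0.0988, 0.0066], 0.4)] [384. 235.]
```

View pics/top0.png

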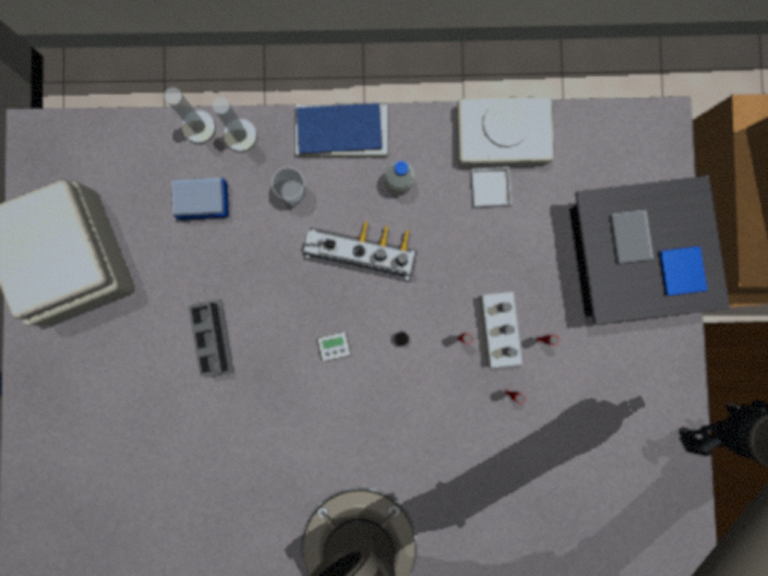

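View pics/side0.png

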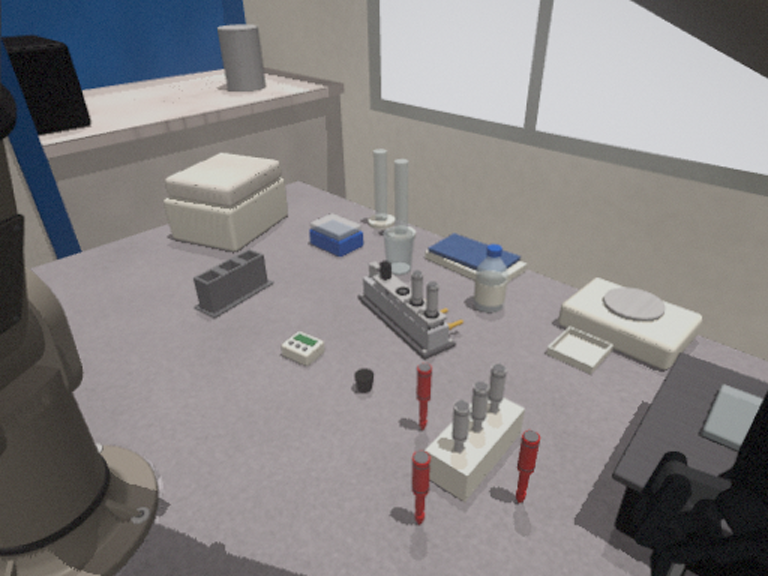

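The top view shows the manifold with its knob at about (330,243), port 3 empty near (358,250), and spent cartridges in ports 2 and 1 at (380,256) and (401,261). The rack holds three grey fresh cartridges at (503,307), (507,330) and (511,352), and the caddy is at (208,338).

Things that could be mistaken for a fresh cartridge are the red look-alikes at (465,338), (548,339) and (515,397), and the grey spent ones in the manifold. I choose the three grey ones standing in the white rack. Next I measure precisely.

```bash
cat >> h.py <<'E'
def cloud(p):
    v,u=np.nonzero(p["depth"]>0); return bydepth(p,np.c_[u,v])
def sel(C,c,r,z0,z1): 
    return C[(np.hypot(C[:,0]-c[0],C[:,1]-c[1])<r)&(C[:,2]>z0)&(C[:,2]<z1)]
def rect(P): 
    (cx,cy),(w,h),a=cv2.minAreaRect((P[:,:2]*1000).astype(np.float32)); return np.round([cx,cy,w,h,a],1)
def manifold(lms):
    # lms: list (name idx along y offset, xy); fit port2 & yaw
    s=np.array([l[0] for l in lms]); P=np.array([l[1] for l in lms])
    from scipy.optimize import least_squares
    f=lambda v:(P-v[:2]-s[:,None]*np.array([np.cos(v[2]),np.sin(v[2])])).ravel()
    r=least_squares(f,[.605,-.058,1.32],loss="soft_l1",f_scale=.003); return r.x,np.round(r.fun.reshape(-1,2)*1000,1)
E
python3 - <<'E'
from h import *
L=[];Cs=[]
for k in range(3):
  for n in("top","side"):
    p=cam(n); C=cloud(p); Cs.append(C)
    for r in lm(p,"port1",3,.5):
        x=np.array(r[0][:2]); s=round((x-[.605,-.058])@[.247,.969]/.045)*.045; L.append((s,x))
    for r in lm(p,"knob_top",1): L.append((.105,np.array(r[0][:2])))
    if k==0:
        save(p,n+"_c.png",(200,140,370,250) if n=="top" else (220,150,370,350),4 if n=="top" else 3)
        for nm,c,r,z0,z1 in(("rack",(.445,-.306),.1,.044,.056),("caddy",(.44,.303),.1,.066,.078),("knob",(.63,.0435),.02,.09,.11),
          ("s1",(.591,-.1015),.02,.118,.135),("s2",(.605,-.058),.02,.118,.135),
          ("f1",(.40,-.305),.02,.11,.135),("f2",(.447,-.306),.02,.11,.135),("f3",(.492,-.301),.02,.11,.135)):
            P=sel(C,c,r,z0,z1)
            if len(P)>3: print(n,nm,len(P),rect(P),"mean",np.round(P.mean(0),4), "med z",np.round(np.median(P[:,2]),4))
    for q in("rack","caddy","fresh1"): print(n,q,lm(p,q,6,.4))
v,res=manifold(L); print("port2",v[:2],"yaw_y",np.degrees(v[2])); print(res.tolist(),[l[0] for l in L])
for s in(-.045,0,.045,.105): print(s,np.round(v[:2]+s*np.array([np.cos(v[2]),np.sin(v[2])]),4))
E
```

```text
top rack 800 [ 446.5 -329.1  149.5  112.4    5. ] mean [ 0.4444 -0.3026  0.0499] med z 0.0499
top caddy 347 [439.2 303.2 144.7  45.9   9.7] mean [0.4396 0.3033 0.0714] med z 0.0714
top knob 36 [625.2  45.7  18.4  15.4  88.5] mean [0.6252 0.0452 0.0988] med z 0.0981
top s1 39 [ 591.2 -100.6   18.4   18.1   62.1] mean [ 0.5909 -0.1     0.1279] med z 0.1289
top s2 38 [602.1 -55.9  17.7  18.2  88.1] mean [ 0.6014 -0.0564  0.128 ] med z 0.1283
top f1 46 [ 400.1 -308.3   18.3   17.6   88.5] mean [ 0.4002 -0.308   0.125 ] med z 0.1258
top f2 44 [ 444.7 -305.3   18.6   18.8   22.2] mean [ 0.4442 -0.3044  0.1254] med z 0.1263
top f3 41 [ 489.3 -301.9   19.6   14.9   88.4] mean [ 0.4892 -0.3011  0.1255] med z 0.1266
top rack [([0.4457, -0.3056, 0.0], 0.86), ([0.6119, -0.0112, 0.0095], 0.41)]
top caddy [([0.4387, 0.3008, -0.0029], 0.72)]
top fresh1 [([0.4468, -0.3052, 0.01], 0.59), ([0.4936, -0.3025, 0.0048], 0.59), ([0.4259, -0.3941, 0.0035], 0.57), ([0.4263, -0.2239, -0.0004], 0.56), ([0.3149, -0.3246, -0.0021], 0.51), ([0.4043, -0.308, 0.0033], 0.48)]
side rack 1422 [ 436.9 -317.8  138.7  14
[... 2000 characters left out ...]
.89), ([0.4002, -0.3085, 0.0078], 0.74), ([0.4454, -0.3079, 0.0063], 0.58)]
port2 [ 0.60406438 -0.05708167] yaw_y 76.38717344257961
[[-0.4, -1.9], [1.9, 1.2], [-0.7, -0.2], [0.4, -2.0], [-2.0, -0.7], [1.2, 0.8], [1.0, 4.1], [1.8, -1.1], [1.8, -2.3], [0.8, 2.5], [-2.1, 0.0], [0.1, -3.5], [0.1, 3.1], [-5.1, 1.5], [2.5, -0.4], [-185.5, -351.3], [0.6, -1.7], [-0.6, 1.3], [-1.5, 0.3], [-0.9, -1.9], [-0.1, 0.8], [-0.1, 1.0], [1.1, 0.1], [0.8, 4.4]] [-0.045, 0.0, 0.045, 0.105, -0.045, 0.0, 0.045, 0.105, -0.045, 0.0, 0.045, 0.105, 0.045, -0.045, 0.0, 0.105, -0.045, 0.045, 0.0, 0.105, -0.045, 0.045, 0.0, 0.105]
-0.045 [ 0.5935 -0.1008]
0 [ 0.6041 -0.0571]
0.045 [ 0.6147 -0.0133]
0.105 [0.6288 0.045 ]
```

Call:
send_rows(
  deltas=".036 -.027 0 -8; .072 -.054 0 -16; .108 -.081 0 -24; .144 -.108 0 -32; .180 -.135 0 -40",
  claw=0.6,
)

```text
t: 6.55
eef_pos: [0.3893, -0.4143, 0.2396]
tool_rot: [0.0, 0.844, 0.537, 0.0]
contact_force: [0.9, 0.7, 0.3]
gripper_width: 0.599
grasp_force: 0.0
```

```bash
cat > d.py <<'E'
# usage: d.py x y psi_deg [z] : delta in tool axes
import sys; from h import *
o=bot.get_obs(); w,x,y,z=o["tool_rot"]; p=np.array(o["eef_pos"])
from scipy.spatial.transform import Rotation as R
M=R.from_quat([x,y,z,w]).as_matrix(); psi=np.degrees(np.arctan2(M[1,0],M[0,0]))
print("pos",np.round(p,4),"psi",round(psi,2),"tilt",np.round(M[:,2],4),"F",np.round(o["contact_force"],1),"w",round(o["gripper_width"],3),"g",o["grasp_force"],"t",o["t"],"q",np.round(o["q"],2))
a=[float(v) for v in sys.argv[1:]]
if a:
    d=np.array([a[0],a[1],a[3] if len(a)>3 else p[2]])-p
    sp=-(a[2]-psi); sp=(sp+180)%360-180
    print("tool delta",np.round(M.T@d,4),"spin",round(sp,2))
E
python3 d.py .6268 .0453 76.6
```

```text
pos [ 0.3893 -0.4143  0.2396] psi 64.95 tilt [ 4.e-04 -6.e-04 -1.e+00] F [0.9 0.7 0.3] w 0.599 g 0.0 t 6.55 q [ 0.87  0.31 -0.2   1.8   0.07  1.03  0.21]
tool delta [ 5.169e-01  2.050e-02 -2.000e-04] spin -11.65
```

Call:
send_rows(
  deltas=".048 .002 0 -4; .096 .004 0 -8; .144 .006 0 -11.6; .192 .008 0 -11.6; .240 .010 0 -11.6",
)

```text
t: 7.05
eef_pos: [0.5012, -0.2017, 0.2397]
tool_rot: [0.0, 0.787, 0.617, 0.0]
contact_force: [1.4, -1.1, 0.9]
gripper_width: 0.6
grasp_force: 0.0
```

```bash
python3 d.py .6268 .0453 76.6
```

```text
pos [ 0.5012 -0.2017  0.2397] psi 76.21 tilt [ 8.e-04 -5.e-04 -1.e+00] F [ 1.4 -1.1  0.9] w 0.6 g 0.0 t 7.05 q [ 0.56  0.28 -0.35  1.86  0.11  1.02 -0.08]
tool delta [ 0.2699  0.0631 -0.    ] spin -0.39
```

Call:
send_rows(
  deltas=".048 .011 0 -.4; .096 .022 0 -.4; .144 .033 0 -.4; .192 .045 0 -.4; .235 .055 0 -.4",
)

```text
t: 7.55
eef_pos: [0.6108, 0.0143, 0.2396]
tool_rot: [0.0, 0.784, 0.62, 0.0]
contact_force: [-0.4, -0.4, -0.2]
gripper_width: 0.601
grasp_force: 0.0
```

Call:
send_rows(
  deltas=".02 .005 0 0; .03 .006 0 0; .03 .006 0 0",
)

```text
t: 7.85
eef_pos: [0.6226, 0.0407, 0.2391]
tool_rot: [-0.0, 0.784, 0.621, -0.0]
contact_force: [-0.1, -0.3, -1.0]
gripper_width: 0.602
grasp_force: 0.0
```

```bash
python3 d.py .6268 .0453 76.6 .086; python3 -c "
from h import *
p=cam('side'); save(p,'s1.png',(220,90,370,250),4)
print(proj(p,[[.6268,.0453,.1],[.5916,-.1006,.128],[.602,-.057,.128],[.613,-.0133,.059]]).round(1))"
```

```text
pos [0.6226 0.0407 0.2391] psi 76.73 tilt [-3.e-04  3.e-04 -1.e+00] F [-0.1 -0.3 -1. ] w 0.602 g 0.0 t 7.85 q [ 0.16  0.43 -0.43  1.66  0.2   1.1  -0.56]
tool delta [0.0054 0.003  0.1531] spin 0.13
[[255.9 175. ]
 [287.2 189.5]
 [277.  182. ]
 [267.6 196.5]]
```

View pics/s1.png

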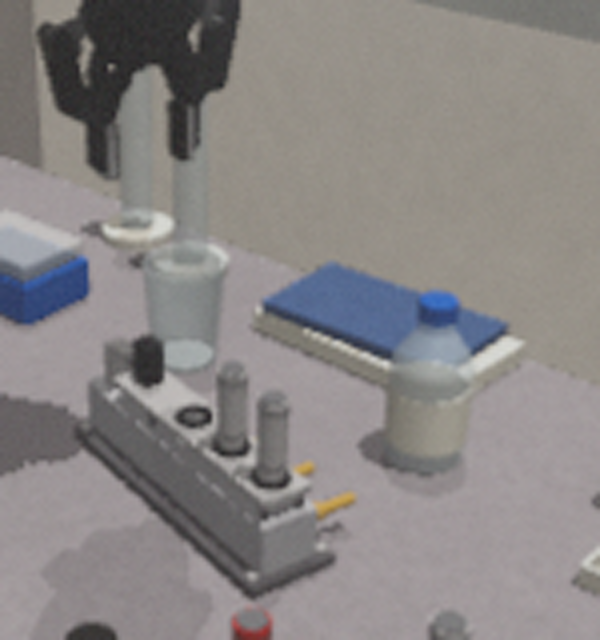

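Call:
send_rows(
  deltas=".005 .003 .03 0; .005 .003 .06 0; .005 .003 .09 0; .005 .003 .11 0; .005 .003 .11 0",
)

```text
t: 8.4
eef_pos: [0.6242, 0.0405, 0.1264]
tool_rot: [-0.001, 0.786, 0.619, -0.003]
contact_force: [-0.7, 0.2, 0.2]
gripper_width: 0.6
grasp_force: 0.0
```

```bash
python3 d.py .6268 .0453 76.6 .086
```

```text
pos [0.6242 0.0405 0.1264] psi 76.46 tilt [-0.006  -0.0022 -1.    ] F [-0.7  0.2  0.2] w 0.6 g 0.0 t 8.4 q [ 0.13  0.55 -0.4   1.75  0.27  0.9  -0.62]
tool delta [0.0054 0.0016 0.0403] spin -0.14
```

Call:
send_rows(
  deltas=".005 .002 .01 0; .005 .002 .02 0; .005 .002 .03 0; .005 .002 .03 0",
)

```text
t: 8.8
eef_pos: [0.629, 0.0478, 0.098]
tool_rot: [-0.0, 0.785, 0.62, -0.001]
contact_force: [-0.2, -0.0, 0.7]
gripper_width: 0.601
grasp_force: 0.0
```

```bash
python3 d.py .6268 .0453 76.6 .086; python3 -c "
from h import *
p=cam('side'); save(p,'s2.png',(215,120,305,210),6)"
```

```text
pos [0.629  0.0478 0.098 ] psi 76.62 tilt [-2.1e-03 -5.0e-04 -1.0e+00] F [-0.2 -0.   0.7] w 0.601 g 0.0 t 8.8 q [ 0.11  0.59 -0.39  1.76  0.29  0.85 -0.65]
tool delta [-0.003  -0.0015  0.012 ] spin 0.02
```

View pics/s2.png

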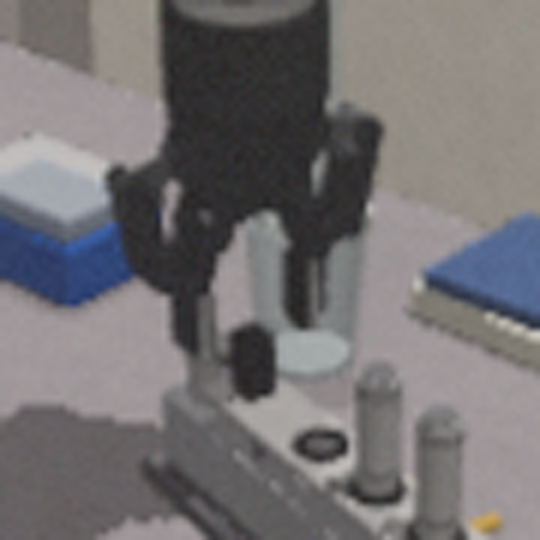

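The crop shows the knob at about (253,358) between the open fingers, with the grey hook post behind it on the left at (205,350). The alignment looks sound, so I lower and settle.

Call:
send_rows(
  deltas="-.003 -.001 .006 0; -.003 -.001 .012 0; -.003 -.001 .012 0; -.003 -.001 .012 0",
)

```text
t: 9.25
eef_pos: [0.6281, 0.0455, 0.0872]
tool_rot: [-0.0, 0.785, 0.62, -0.0]
contact_force: [-0.3, 0.2, 0.3]
gripper_width: 0.596
grasp_force: 0.0
```

Call:
send_rows(
  deltas="0 0 0 0; 0 0 0 0; 0 0 0 0; 0 0 0 0; 0 0 0 0",
  claw=0,
  force=40,
)

```text
t: 9.75
eef_pos: [0.6284, 0.0457, 0.0876]
tool_rot: [0.0, 0.785, 0.62, 0.0]
contact_force: [-1.6, 0.2, 3.0]
gripper_width: 0.173
grasp_force: 44.2
```

```bash
python3 d.py .6268 .0453 76.6 .086
```

```text
pos [0.6284 0.0457 0.0876] psi 76.63 tilt [ 4.e-04  1.e-04 -1.e+00] F [-1.6  0.2  3. ] w 0.173 g 44.187830686569214 t 9.75 q [ 0.11  0.61 -0.39  1.77  0.3   0.83 -0.65]
tool delta [-0.0007 -0.0014  0.0016] spin 0.03
```

Call:
send_rows(
  deltas="0 0 .004 0; 0 0 .008 0; 0 0 .011 0; 0 0 .011 0",
)

```text
t: 10.15
eef_pos: [0.6285, 0.0461, 0.0774]
tool_rot: [0.0, 0.785, 0.62, 0.0]
contact_force: [-2.9, 0.7, 9.5]
gripper_width: 0.177
grasp_force: 45.0
```

Call:
send_rows(
  deltas=".004 0 0 0; .008 0 0 0; .013 0 0 0; .013 0 0 0",
)

```text
t: 10.55
eef_pos: [0.6315, 0.0585, 0.0773]
tool_rot: [0.0, 0.785, 0.62, 0.0]
contact_force: [-3.2, -0.4, 10.3]
gripper_width: 0.175
grasp_force: 45.0
```

```bash
python3 d.py .6284 .0457 76.6 .086
```

```text
pos [0.6315 0.0585 0.0773] psi 76.64 tilt [ 6.e-04 -4.e-04 -1.e+00] F [-3.2 -0.4 10.3] w 0.175 g 44.99957263469696 t 10.55 q [ 0.09  0.62 -0.38  1.76  0.3   0.82 -0.67]
tool delta [-0.0131 -0.0001 -0.0087] spin 0.04
```

Call:
send_rows(
  deltas="0 0 0 0; 0 0 0 0; 0 0 0 0; 0 0 0 0",
  claw=0.6,
)

```text
t: 10.95
eef_pos: [0.6311, 0.058, 0.076]
tool_rot: [-0.0, 0.785, 0.62, -0.0]
contact_force: [0.2, 0.1, -0.4]
gripper_width: 0.6
grasp_force: 0.0
```

Call:
send_rows(
  deltas="0 0 -.03 0; 0 0 -.07 0; -.04 0 -.09 0; -.088 0 -.09 0; -.118 0 -.09 0",
)

```text
t: 11.45
eef_pos: [0.6035, -0.0607, 0.1671]
tool_rot: [0.001, 0.786, 0.619, -0.0]
contact_force: [-0.3, -1.2, -0.5]
gripper_width: 0.601
grasp_force: 0.0
```

```bash
python3 d.py .6027 -.0572 76.6 .094;  python3 -c "
from h import *
p=cam('top');C=cloud(p);P=sel(C,(.63,.058),.02,.08,.12);print(len(P),rect(P),np.median(P[:,2]))"
```

```text
pos [ 0.6035 -0.0607  0.1671] psi 76.46 tilt [ 0.0011 -0.0022 -1.    ] F [-0.3 -1.2 -0.5] w 0.601 g 0.0 t 11.45 q [ 0.3   0.47 -0.4   1.77  0.23  0.94 -0.43]
tool delta [ 0.0033 -0.0017  0.0731] spin -0.14
37 [629.3  62.7  28.5  15.6  85. ] 0.09081907534702482
```

Call:
send_rows(
  deltas=".003 -.001 .03 0; .003 -.001 .06 0; .003 -.001 .073 0; .003 -.001 .073 0; .003 -.001 .073 0",
)

```text
t: 12.0
eef_pos: [0.6042, -0.0532, 0.094]
tool_rot: [0.0, 0.785, 0.62, 0.0]
contact_force: [0.5, 0.0, 0.4]
gripper_width: 0.6
grasp_force: 0.0
```

```bash
python3 d.py .6027 -.0572 76.6 .094
```

```text
pos [ 0.6042 -0.0532  0.094 ] psi 76.64 tilt [ 7.e-04  1.e-04 -1.e+00] F [0.5 0.  0.4] w 0.6 g 0.0 t 12.0 q [ 0.27  0.56 -0.38  1.82  0.28  0.81 -0.48]
tool delta [-0.0042 -0.0006 -0.    ] spin 0.04
```

Call:
send_rows(
  deltas="-.004 0 0 0; -.004 0 0 0; -.004 0 0 0",
)

```text
t: 12.3
eef_pos: [0.6033, -0.0577, 0.0942]
tool_rot: [0.001, 0.785, 0.62, 0.001]
contact_force: [0.5, 0.8, 0.7]
gripper_width: 0.597
grasp_force: 0.0
```

Call:
send_rows(
  deltas="0 0 0 0; 0 0 0 0; 0 0 0 0; 0 0 0 0; 0 0 0 0",
  claw=0,
  force=50,
)

```text
t: 12.8
eef_pos: [0.6027, -0.0573, 0.0935]
tool_rot: [0.0, 0.785, 0.62, -0.0]
contact_force: [-1.6, 0.4, 2.9]
gripper_width: 0.221
grasp_force: 48.6
```

Call:
send_rows(
  deltas="0 0 -.01 0; 0 0 -.03 0; 0 0 -.06 0; 0 0 -.10 0; 0 0 -.14 0",
)

```text
t: 13.3
eef_pos: [0.6021, -0.0573, 0.2348]
tool_rot: [-0.0, 0.785, 0.62, -0.0]
contact_force: [1.6, -0.8, -1.4]
gripper_width: 0.217
grasp_force: 49.2
```

```bash
python3 d.py .44 .303 76.6 .25
```

```text
pos [ 0.6021 -0.0573  0.2348] psi 76.64 tilt [-1.e-03  3.e-04 -1.e+00] F [ 1.6 -0.8 -1.4] w 0.217 g 49.20985221862793 t 13.3 q [ 0.32  0.4  -0.43  1.71  0.18  1.07 -0.4 ]
tool delta [ 0.3131 -0.241  -0.0149] spin 0.04
```

Call:
send_rows(
  deltas=".037 -.0215 0 0; .074 -.043 0 0; .111 -.065 0 0; .148 -.087 0 0; .185 -.109 0 0",
)

```text
t: 13.8
eef_pos: [0.5386, 0.1492, 0.2339]
tool_rot: [0.0, 0.785, 0.62, 0.0]
contact_force: [0.2, -0.7, -1.4]
gripper_width: 0.215
grasp_force: 49.3
```

Call:
send_rows(
  deltas=".037 -.0215 0 0; .074 -.043 0 0; .111 -.065 0 0; .146 -.086 0 0; .146 -.086 0 0",
)

```text
t: 14.3
eef_pos: [0.4857, 0.3168, 0.2343]
tool_rot: [-0.002, 0.782, 0.624, 0.001]
contact_force: [0.4, -1.0, -0.3]
gripper_width: 0.219
grasp_force: 49.3
```

```bash
cat > cad.py <<'E'
from h import *
p=cam('side')
C=cloud(p);P=sel(C,(.44,.303),.13,.068,.076);r=rect(P);print("caddy",len(P),r)
p=cam('top')
C=cloud(p);P=sel(C,(.44,.303),.13,.068,.076);print("caddy top",len(P),rect(P))
E
python3 cad.py; python3 d.py .4893 .3114 76.6 .0895
```

```text
caddy 279 [441.  303.5 145.7  48.6   9.1]
caddy top 274 [439.8 302.7 144.4  44.6   9.2]
pos [0.4888 0.3107 0.2336] psi 76.79 tilt [-1.e-04 -0.e+00 -1.e+00] F [ 1.1 -1.4 -2. ] w 0.218 g 49.2569375038147 t 14.4 q [-0.23  0.38 -0.57  1.77  0.23  1.06 -1.11]
tool delta [0.0008 0.0003 0.1441] spin 0.19
```

Call:
send_rows(
  deltas="0 0 .04 0; 0 0 .08 0; 0 0 .115 0; 0 0 .135 0; 0 0 .143 0",
)

```text
t: 14.9
eef_pos: [0.4894, 0.3067, 0.088]
tool_rot: [0.0, 0.785, 0.619, -0.002]
contact_force: [-0.0, -0.2, -1.5]
gripper_width: 0.215
grasp_force: 49.3
```

Call:
send_rows(
  deltas="0 0 0 0; 0 0 0 0; 0 0 0 0; 0 0 0 0",
  claw=0.55,
)

```text
t: 15.3
eef_pos: [0.4903, 0.3101, 0.0916]
tool_rot: [0.0, 0.785, 0.62, 0.001]
contact_force: [1.2, 0.6, -0.1]
gripper_width: 0.549
grasp_force: 0.0
```

Call:
send_rows(
  deltas="0 0 -.02 0; 0 0 -.05 0; 0 0 -.08 0; -.02 .01 -.11 0; -.06 .03 -.11 0",
)

```text
t: 15.8
eef_pos: [0.506, 0.2497, 0.2058]
tool_rot: [-0.0, 0.782, 0.623, 0.005]
contact_force: [1.3, -0.2, -1.0]
gripper_width: 0.551
grasp_force: 0.0
```

```bash
python3 d.py .5922 -.1008 76.6 .0935; python3 -c "
from h import *
p=cam('side'); save(p,'s3.png',(90,110,310,260),3.5)"
```

```text
pos [0.506  0.2497 0.2058] psi 77.02 tilt [ 0.008   0.0068 -0.9999] F [ 1.3 -0.2 -1. ] w 0.551 g 0.0 t 15.8 q [-0.12  0.38 -0.56  1.84  0.24  0.98 -1.01]
tool delta [-0.3231  0.162   0.1106] spin 0.42
```

View pics/s3.png

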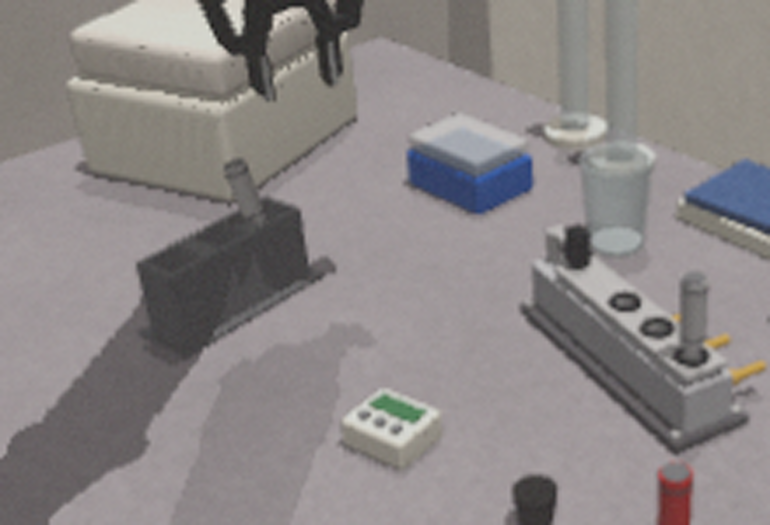

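The crop shows one spent cartridge leaning in the caddy's far well at (243,190). Port 1 still holds its spent one at (692,310), and the knob is under the hook at (578,245).

Call:
send_rows(
  deltas="-.04 .02 0 0; -.08 .04 0 0; -.12 .06 0 0; -.16 .08 0 0; -.20 .10 0 0",
)

```text
t: 16.35
eef_pos: [0.5562, 0.0248, 0.2009]
tool_rot: [0.0, 0.785, 0.62, 0.0]
contact_force: [-0.0, -0.1, 0.2]
gripper_width: 0.554
grasp_force: 0.0
```

Call:
send_rows(
  deltas="-.04 .02 0 0; -.08 .04 0 0; -.11 .055 0 0; -.11 .055 0 0; -.11 .055 0 0",
)

```text
t: 16.85
eef_pos: [0.5839, -0.0938, 0.2005]
tool_rot: [0.0, 0.785, 0.619, 0.0]
contact_force: [0.4, 1.8, 0.1]
gripper_width: 0.545
grasp_force: 0.0
```

```bash
python3 d.py .5922 -.1008 76.6 .0935
```

```text
pos [ 0.5839 -0.0938  0.2005] psi 76.49 tilt [ 1.e-04  1.e-04 -1.e+00] F [0.4 1.8 0.1] w 0.545 g 0.0 t 16.85 q [ 0.39  0.41 -0.43  1.78  0.2   0.99 -0.36]
tool delta [-0.0049  0.0097  0.107 ] spin -0.11
```

Call:
send_rows(
  deltas="-.005 .01 0 0; -.005 .01 .02 0; -.005 .01 .06 0; -.005 .01 .1 0; -.005 .01 .107 0",
)

```text
t: 17.35
eef_pos: [0.5897, -0.0988, 0.0892]
tool_rot: [-0.003, 0.784, 0.621, -0.003]
contact_force: [-1.8, 0.6, -0.1]
gripper_width: 0.553
grasp_force: 0.0
```

Call:
send_rows(
  deltas="0 0 0 0; 0 0 0 0",
)

```text
t: 17.55
eef_pos: [0.5941, -0.0996, 0.0951]
tool_rot: [0.001, 0.784, 0.62, 0.001]
contact_force: [0.6, 0.4, -0.6]
gripper_width: 0.554
grasp_force: 0.0
```

```bash
python3 d.py .5922 -.1008 76.6 .0935
```

```text
pos [ 0.5941 -0.0996  0.0951] psi 76.68 tilt [ 0.0027 -0.     -1.    ] F [ 0.6  0.4 -0.6] w 0.554 g 0.0 t 17.55 q [ 0.35  0.56 -0.39  1.83  0.28  0.8  -0.41]
tool delta [-0.0016 -0.0016  0.0016] spin 0.08
```

Call:
send_rows(
  deltas="-.001 -.0015 0 0; -.001 -.0015 0 0; -.001 -.0015 0 0; -.001 -.0015 0 0; -.001 -.0015 0 0",
  claw=0,
)

```text
t: 18.05
eef_pos: [0.5917, -0.101, 0.0948]
tool_rot: [0.001, 0.785, 0.62, 0.001]
contact_force: [-1.0, 0.9, 7.2]
gripper_width: 0.221
grasp_force: 48.9
```

Call:
send_rows(
  deltas="0 0 -.01 0; 0 0 -.03 0; 0 0 -.06 0; 0 0 -.10 0; 0 0 -.14 0",
)

```text
t: 18.55
eef_pos: [0.59, -0.1007, 0.2349]
tool_rot: [-0.001, 0.785, 0.62, -0.0]
contact_force: [0.7, 0.1, 0.2]
gripper_width: 0.218
grasp_force: 49.3
```

```bash
python3 d.py .3907 .2950 76.6 .0895
```

```text
pos [ 0.59   -0.1007  0.2349] psi 76.63 tilt [-1.3e-03  3.0e-04 -1.0e+00] F [0.7 0.1 0.2] w 0.218 g 49.29505527019501 t 18.55 q [ 0.4   0.39 -0.44  1.72  0.18  1.07 -0.33]
tool delta [ 0.3389 -0.2852  0.1458] spin 0.03
```

Call:
send_rows(
  deltas=".041 -.0345 0 0; .082 -.069 0 0; .123 -.1035 0 0; .164 -.138 0 0; .205 -.1725 0 0",
)

```text
t: 19.05
eef_pos: [0.477, 0.1239, 0.234]
tool_rot: [0.0, 0.785, 0.62, 0.0]
contact_force: [1.2, 0.5, -0.9]
gripper_width: 0.222
grasp_force: 49.4
```

Call:
send_rows(
  deltas=".041 -.0345 0 0; .082 -.069 0 0; .123 -.1035 0 0; .134 -.113 0 0; .134 -.113 0 0",
)

```text
t: 19.55
eef_pos: [0.3967, 0.283, 0.2342]
tool_rot: [-0.001, 0.782, 0.623, 0.001]
contact_force: [0.5, -0.1, -1.3]
gripper_width: 0.217
grasp_force: 49.4
```

```bash
python3 cad.py; python3 d.py .3907 .2950 76.6 .0895
```

```text
caddy 278 [441.7 303.1 147.5  48.1   9.5]
caddy top 232 [439.5 302.6 144.8  45.3   9.5]
pos [0.3993 0.2789 0.2336] psi 76.71 tilt [ 2.e-04 -7.e-04 -1.e+00] F [-0.5 -0.5 -0.5] w 0.221 g 49.35193419456482 t 19.65 q [-0.15  0.24 -0.68  1.96  0.18  1.   -1.14]
tool delta [ 0.0138 -0.0121  0.1441] spin 0.11
```

Call:
send_rows(
  deltas=".014 -.012 0 0; .014 -.012 0 0; .014 -.012 .03 0; .014 -.012 .06 0; .014 -.012 .07 0",
)

```text
t: 20.15
eef_pos: [0.3909, 0.2924, 0.1609]
tool_rot: [0.0, 0.785, 0.619, -0.002]
contact_force: [1.0, -0.2, -0.5]
gripper_width: 0.218
grasp_force: 49.3
```

```bash
python3 d.py .3907 .2950 76.6 .0895
```

```text
pos [0.3909 0.2924 0.1609] psi 76.51 tilt [-0.0032 -0.0036 -1.    ] F [ 1.  -0.2 -0.5] w 0.218 g 49.320629239082336 t 20.15 q [-0.22  0.34 -0.65  2.03  0.27  0.86 -1.26]
tool delta [ 0.0028 -0.0006  0.0714] spin -0.09
```

Call:
send_rows(
  deltas="0 0 .02 0; 0 0 .05 0; 0 0 .068 0; 0 0 .073 0; 0 0 .073 0",
)

```text
t: 20.65
eef_pos: [0.3916, 0.2948, 0.0904]
tool_rot: [0.0, 0.785, 0.62, -0.0]
contact_force: [-0.7, 0.3, -0.4]
gripper_width: 0.219
grasp_force: 49.6
```

Call:
send_rows(
  deltas="0 0 0 0; 0 0 0 0; 0 0 0 0; 0 0 0 0",
  claw=0.55,
)

```text
t: 21.05
eef_pos: [0.3915, 0.2956, 0.0909]
tool_rot: [0.0, 0.785, 0.62, 0.001]
contact_force: [-0.7, 0.7, 0.2]
gripper_width: 0.545
grasp_force: 0.0
```

Call:
send_rows(
  deltas="0 0 -.02 0; 0 0 -.05 0; 0 0 -.08 0; -.02 .01 -.11 0; -.06 .04 -.11 0",
)

```text
t: 21.55
eef_pos: [0.4168, 0.2326, 0.2048]
tool_rot: [-0.0, 0.782, 0.623, 0.005]
contact_force: [2.0, -0.6, 0.4]
gripper_width: 0.548
grasp_force: 0.0
```

```bash
python3 d.py .6315 .0585 76.6 .076; python3 -c "
from h import *
p=cam('side'); save(p,'s4.png',(90,110,310,260),3.5)
p=cam('top');C=cloud(p);P=sel(C,(.63,.058),.02,.08,.12);print(len(P),rect(P),np.median(P[:,2]))"
```

```text
pos [0.4168 0.2326 0.2048] psi 77.09 tilt [ 0.0068  0.0059 -1.    ] F [ 2.  -0.6  0.4] w 0.548 g 0.0 t 21.55 q [-0.06  0.25 -0.66  2.02  0.19  0.92 -1.05]
tool delta [-0.1227  0.2475  0.1292] spin 0.49
36 [629.2  62.9  28.3  15.6  87.3] 0.09161142783155629
```

View pics/s4.png

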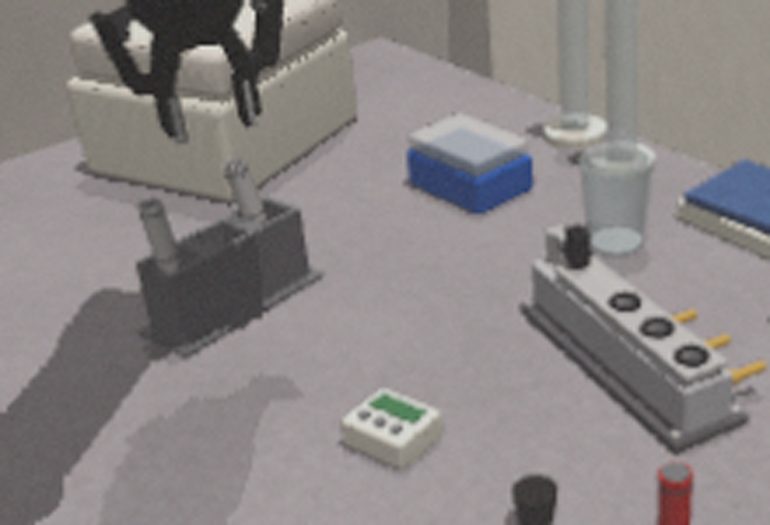

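Both spent cartridges stand in the caddy, at (157,235) and (243,195), and all three ports are empty. Next is the knob.

Call:
send_rows(
  deltas="-.02 .04 0 0; -.04 .08 0 0; -.06 .12 0 0; -.08 .16 0 0; -.10 .20 0 0",
)

```text
t: 22.15
eef_pos: [0.5887, 0.0827, 0.2002]
tool_rot: [0.0, 0.785, 0.62, -0.0]
contact_force: [0.1, 0.7, 0.3]
gripper_width: 0.551
grasp_force: 0.0
```

Call:
send_rows(
  deltas="-.015 .035 0 0; -.02 .045 0 0; -.02 .045 0 0; -.02 .045 0 0; -.02 .045 0 0",
)

```text
t: 22.65
eef_pos: [0.6254, 0.0563, 0.2004]
tool_rot: [-0.0, 0.784, 0.621, -0.0]
contact_force: [0.1, 0.7, 1.2]
gripper_width: 0.552
grasp_force: 0.0
```

```bash
python3 d.py .6312 .0582 76.6 .077
```

```text
pos [0.6254 0.0563 0.2004] psi 76.79 tilt [-7.e-04  5.e-04 -1.e+00] F [0.1 0.7 1.2] w 0.552 g 0.0 t 22.65 q [ 0.19  0.49 -0.51  1.68  0.27  1.04 -0.64]
tool delta [0.0031 0.0053 0.1234] spin 0.19
```

Call:
send_rows(
  deltas=".003 .005 .03 0; .003 .005 .06 0; .003 .005 .085 0; .003 .005 .085 0; .003 .005 .085 0",
)

```text
t: 23.15
eef_pos: [0.6319, 0.0572, 0.116]
tool_rot: [-0.0, 0.784, 0.621, 0.0]
contact_force: [0.9, -0.2, -0.0]
gripper_width: 0.551
grasp_force: 0.0
```

```bash
python3 d.py .6312 .0582 76.6 .077
```

```text
pos [0.6319 0.0572 0.116 ] psi 76.71 tilt [-2.e-04  3.e-04 -1.e+00] F [ 0.9 -0.2 -0. ] w 0.551 g 0.0 t 23.15 q [ 0.16  0.59 -0.48  1.73  0.33  0.9  -0.69]
tool delta [ 0.0008 -0.0009  0.039 ] spin 0.11
```

Call:
send_rows(
  deltas=".001 -.001 .02 0; .001 -.001 .039 0; .001 -.001 .039 0; .001 -.001 .039 0",
)

```text
t: 23.55
eef_pos: [0.6323, 0.0578, 0.078]
tool_rot: [0.0, 0.785, 0.62, 0.001]
contact_force: [1.1, 1.1, -0.6]
gripper_width: 0.551
grasp_force: 0.0
```

Call:
send_rows(
  deltas="0 0 0 0; 0 0 0 0; 0 0 0 0; 0 0 0 0; 0 0 0 0",
  claw=0,
  force=40,
)

```text
t: 24.05
eef_pos: [0.6315, 0.0577, 0.0776]
tool_rot: [0.0, 0.785, 0.62, 0.0]
contact_force: [-3.7, -0.3, 6.8]
gripper_width: 0.177
grasp_force: 42.3
```

Call:
send_rows(
  deltas="0 0 .001 0; -.004 0 .001 0; -.009 0 .001 0; -.0135 0 .001 0; -.0135 0 .001 0",
)

```text
t: 24.55
eef_pos: [0.6285, 0.0454, 0.0768]
tool_rot: [-0.0, 0.785, 0.62, 0.001]
contact_force: [-4.0, 1.5, 6.7]
gripper_width: 0.18
grasp_force: 42.4
```

```bash
python3 d.py .6284 .0457 76.6 .087
```

```text
pos [0.6285 0.0454 0.0768] psi 76.65 tilt [ 9.0e-04  1.4e-03 -1.0e+00] F [-4.   1.5  6.7] w 0.18 g 42.41160213947296 t 24.55 q [ 0.16  0.63 -0.46  1.77  0.36  0.83 -0.7 ]
tool delta [ 0.0003 -0.0002 -0.0102] spin 0.05
```

Call:
send_rows(
  deltas="-.001 0 0 0; -.0015 0 -.005 0; -.0015 0 -.010 0; -.0015 0 -.010 0",
)

```text
t: 24.95
eef_pos: [0.6283, 0.0451, 0.0856]
tool_rot: [-0.001, 0.784, 0.621, 0.002]
contact_force: [0.9, 4.9, -2.0]
gripper_width: 0.173
grasp_force: 42.5
```

Call:
send_rows(
  deltas="0 0 0 0; 0 0 0 0; 0 0 0 0; 0 0 0 0",
  claw=0.55,
)

```text
t: 25.35
eef_pos: [0.6282, 0.0422, 0.0854]
tool_rot: [0.0, 0.785, 0.62, -0.0]
contact_force: [-0.1, 1.3, -0.4]
gripper_width: 0.549
grasp_force: 0.0
```

Call:
send_rows(
  deltas="0 0 -.03 0; 0 0 -.07 0; 0 0 -.11 0; 0 0 -.14 0; -.04 0 -.14 0",
)

```text
t: 25.85
eef_pos: [0.6221, 0.0109, 0.2312]
tool_rot: [0.001, 0.782, 0.623, 0.006]
contact_force: [0.3, -0.3, -0.6]
gripper_width: 0.553
grasp_force: 0.0
```

```bash
python3 d.py .4888 -.3023 95 .2;  cat > rk.py <<'E'
from h import *
for n in("top","side"):
    p=cam(n);C=cloud(p)
    if n=="top":
        P=sel(C,(.627,.047),.025,.085,.12);print("knob",len(P),rect(P),np.median(P[:,2]))
    o,H=None,sel(C,(.445,-.306),.1,.115,.135)
    u,v=np.nonzero((p["depth"]>0).T)
    # group tops
    for c in((.40,-.308),(.4445,-.305),(.489,-.302)):
        Q=sel(H,c,.022,.115,.135)
        if len(Q)>5: print(n,len(Q),rect(Q)[:4],"z",np.median(Q[:,2]).round(4))
E
python3 rk.py
```

```text
pos [0.6221 0.0109 0.2312] psi 77.14 tilt [ 0.0104  0.0049 -0.9999] F [ 0.3 -0.3 -0.6] w 0.553 g 0.0 t 25.85 q [ 0.27  0.44 -0.52  1.68  0.24  1.08 -0.54]
tool delta [-0.3352 -0.0605  0.0283] spin -17.86
knob 0 [0. 0. 0. 0. 0.] nan
top 42 [ 400.1 -308.8   18.    17.3] z 0.1272
top 42 [ 444.4 -306.2   20.7   17.9] z 0.1259
top 41 [ 489.3 -301.7   20.    14.9] z 0.1261
side 112 [ 401.4 -310.2   20.8   18.7] z 0.1251
side 102 [ 446.1 -306.8   18.8   20.4] z 0.125
side 96 [ 490.4 -304.1   19.4   20.2] z 0.1247
  return _methods._mean(a, axis=axis, dtype=dtype,
  ret = ret.dtype.type(ret / rcount)
```

Call:
send_rows(
  deltas="-.042 -.008 0 8; -.084 -.016 0 16; -.126 -.024 0 24; -.168 -.032 0 32; -.21 -.04 0 40",
)

```text
t: 26.45
eef_pos: [0.5301, -0.193, 0.2252]
tool_rot: [0.0, 0.95, 0.311, -0.0]
contact_force: [0.1, 0.3, 0.6]
gripper_width: 0.551
grasp_force: 0.0
```

Call:
send_rows(
  deltas="0 0 0 8; 0 0 0 12; 0 0 0 12",
)

```text
t: 26.75
eef_pos: [0.5309, -0.1917, 0.2251]
tool_rot: [0.0, 0.977, 0.212, -0.0]
contact_force: [0.6, 0.3, 0.9]
gripper_width: 0.55
grasp_force: 0.0
```

```bash
python3 d.py .4898 -.3027 25 .0915; python3 rk.py; python3 -c "
from h import *
p=cam('side'); save(p,'s5.png',(220,150,390,350),3)"
```

```text
pos [ 0.5309 -0.1917  0.2251] psi 24.53 tilt [-5.e-04 -3.e-04 -1.e+00] F [0.6 0.3 0.9] w 0.55 g 0.0 t 26.75 q [ 0.47  0.33 -0.29  1.82  0.11  1.01 -1.01]
tool delta [-0.0834  0.0839  0.1337] spin -0.47
knob 38 [625.5  45.4  18.4  15.2  85.7] 0.09901448977072735
side 110 [ 401.7 -310.7   20.3   20.5] z 0.1248
side 99 [ 446.3 -306.7   20.7   19.3] z 0.1245
side 96 [ 490.3 -304.1   18.7   20. ] z 0.1245
```

View pics/s5.png

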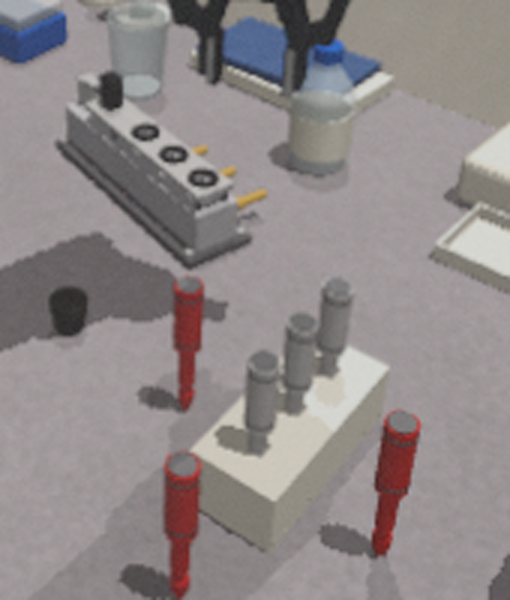

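The crop shows the plate up, with the knob at (110,90) and all ports empty. The three grey fresh cartridges stand in the rack at (262,380), (300,345) and (337,310), and the red look-alikes at (188,320), (182,500) and (400,455) stay clear.

Call:
send_rows(
  deltas="-.03 .03 0 0; -.06 .06 0 0; -.083 .084 0 0; -.083 .084 .03 0; -.083 .084 .06 0",
)

```text
t: 27.4
eef_pos: [0.491, -0.304, 0.1654]
tool_rot: [0.001, 0.977, 0.213, 0.001]
contact_force: [0.9, 0.1, -1.0]
gripper_width: 0.552
grasp_force: 0.0
```

Call:
send_rows(
  deltas="0 0 .01 0; 0 0 .01 0; 0 0 .01 0",
)

```text
t: 27.7
eef_pos: [0.4918, -0.302, 0.1563]
tool_rot: [0.0, 0.977, 0.214, 0.001]
contact_force: [0.3, -0.3, 0.1]
gripper_width: 0.555
grasp_force: 0.0
```

```bash
python3 d.py .4898 -.3027 25 .0915
```

```text
pos [ 0.4918 -0.302   0.1563] psi 24.69 tilt [ 1.1e-03 -4.0e-04 -1.0e+00] F [ 0.3 -0.3  0.1] w 0.555 g 0.0 t 27.7 q [ 0.63  0.42 -0.23  1.86  0.12  0.87 -0.81]
tool delta [-0.0021 -0.0003  0.0648] spin -0.31
```

Call:
send_rows(
  deltas="-.002 0 .025 0; -.002 0 .05 0; -.002 0 .065 0; -.002 0 .065 0; -.002 0 .065 0",
)

```text
t: 28.2
eef_pos: [0.4899, -0.3032, 0.0913]
tool_rot: [0.0, 0.977, 0.213, 0.001]
contact_force: [0.1, -0.2, 0.8]
gripper_width: 0.545
grasp_force: 0.0
```

Call:
send_rows(
  deltas="0 0 0 0; 0 0 0 0; 0 0 0 0; 0 0 0 0; 0 0 0 0",
  claw=0,
  force=80,
)

```text
t: 28.7
eef_pos: [0.4901, -0.3038, 0.0913]
tool_rot: [0.001, 0.977, 0.213, 0.001]
contact_force: [0.5, -2.2, 6.1]
gripper_width: 0.213
grasp_force: 77.8
```

Call:
send_rows(
  deltas="0 0 -.01 0; 0 0 -.03 0; 0 0 -.06 0; 0 0 -.10 0; 0 0 -.14 0",
)

```text
t: 29.2
eef_pos: [0.4879, -0.3022, 0.2313]
tool_rot: [-0.001, 0.977, 0.213, -0.001]
contact_force: [0.6, -1.0, -1.7]
gripper_width: 0.214
grasp_force: 78.4
```

```bash
python3 d.py .6127 -.0134 76.6 .235
```

```text
pos [ 0.4879 -0.3022  0.2313] psi 24.65 tilt [-0.0025  0.0017 -1.    ] F [ 0.6 -1.  -1.7] w 0.214 g 78.43369960784912 t 29.2 q [ 0.64  0.33 -0.24  1.8   0.09  1.03 -0.78]
tool delta [ 0.2338 -0.2104 -0.0035] spin -51.95
```

Call:
send_rows(
  deltas=".033 -.030 0 -8; .066 -.06 0 -16; .099 -.09 0 -24; .132 -.12 0 -32; .165 -.15 0 -40",
)

```text
t: 29.7
eef_pos: [0.5761, -0.0961, 0.2304]
tool_rot: [-0.0, 0.844, 0.537, -0.001]
contact_force: [-0.2, -0.5, -0.4]
gripper_width: 0.217
grasp_force: 78.6
```

Call:
send_rows(
  deltas="0 0 0 -6; 0 0 0 -12; 0 0 0 -12",
)

```text
t: 30.0
eef_pos: [0.5758, -0.0974, 0.23]
tool_rot: [-0.001, 0.784, 0.621, -0.001]
contact_force: [-0.1, -0.3, -1.2]
gripper_width: 0.217
grasp_force: 78.6
```

```bash
python3 d.py .6127 -.0134 76.6 .15
```

```text
pos [ 0.5758 -0.0974  0.23  ] psi 76.73 tilt [-1.9e-03  3.0e-04 -1.0e+00] F [-0.1 -0.3 -1.2] w 0.217 g 78.59723925590515 t 30.0 q [ 0.45  0.38 -0.5   1.76  0.21  1.05 -0.35]
tool delta [0.0902 0.0168 0.08  ] spin 0.13
```

Call:
send_rows(
  deltas=".045 .008 0 0; .09 .017 0 0; .09 .017 .03 0; .09 .017 .06 0; .09 .017 .074 0",
)

```text
t: 30.5
eef_pos: [0.6119, -0.0147, 0.1536]
tool_rot: [-0.001, 0.785, 0.619, -0.002]
contact_force: [-0.3, -0.5, -2.0]
gripper_width: 0.212
grasp_force: 78.6
```

Call:
send_rows(
  deltas="0 0 0 0; 0 0 0 0; 0 0 0 0",
)

```text
t: 30.8
eef_pos: [0.6149, -0.0145, 0.158]
tool_rot: [0.001, 0.785, 0.619, 0.001]
contact_force: [0.5, -0.6, -1.9]
gripper_width: 0.212
grasp_force: 78.6
```

```bash
python3 d.py .6127 -.0134 76.6 .15; python3 -c "
from h import *
p=cam('side'); save(p,'s6.png',(230,140,320,220),8)
print((proj(p,[[.6127,-.0134,.059],[.6127,-.0134,.066],[.6127,-.0134,.18],[.6023,-.0572,.059]])-[230,140])*8)"
```

```text
pos [ 0.6149 -0.0145  0.158 ] psi 76.56 tilt [ 0.0025 -0.     -1.    ] F [ 0.5 -0.6 -1.9] w 0.212 g 78.60857605934143 t 30.8 q [ 0.29  0.51 -0.49  1.76  0.29  0.95 -0.55]
tool delta [ 0.0006 -0.0024  0.008 ] spin -0.04
[[300.09267745 452.63651962]
 [300.11310503 435.6982642 ]
 [300.51762478 140.50713062]
 [373.73571872 512.27061333]]
```

View pics/s6.png

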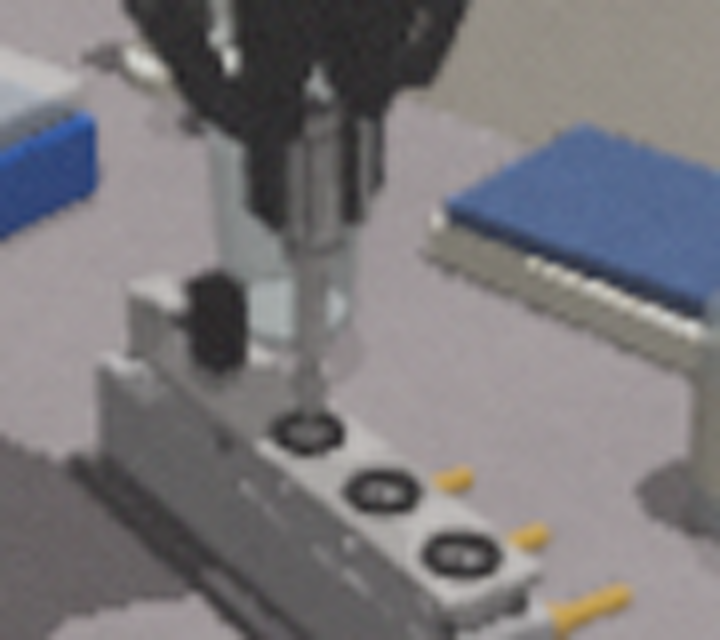

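The crop shows the cartridge's stem tip near (311,405), just above port 3's ring at (308,433). It sits about 2 mm to the right, as the pose reading says, so I correct that and insert.

Call:
send_rows(
  deltas=".0005 -.0024 0 0; .0005 -.0024 0 0; .0005 -.0024 .01 0; .0005 -.0024 .02 0; .0005 -.0024 .03 0",
)

```text
t: 31.35
eef_pos: [0.6115, -0.0134, 0.1251]
tool_rot: [-0.0, 0.785, 0.62, -0.0]
contact_force: [0.7, -0.6, 1.3]
gripper_width: 0.215
grasp_force: 78.6
```

Call:
send_rows(
  deltas="0 0 0 0; 0 0 0 0",
)

```text
t: 31.55
eef_pos: [0.6115, -0.0133, 0.1258]
tool_rot: [-0.0, 0.785, 0.62, -0.0]
contact_force: [-0.0, -0.3, -0.7]
gripper_width: 0.21
grasp_force: 78.7
```

```bash
python3 d.py .6127 -.0134 76.6 .0935
```

```text
pos [ 0.6115 -0.0133  0.1258] psi 76.62 tilt [-0.0011  0.     -1.    ] F [-0.  -0.3 -0.7] w 0.21 g 78.67370009422302 t 31.55 q [ 0.27  0.54 -0.48  1.78  0.31  0.89 -0.57]
tool delta [0.0002 0.0012 0.0323] spin 0.02
```

Call:
send_rows(
  deltas="0 .0008 .003 0; 0 .0008 .006 0; 0 .0008 .009 0; 0 .0008 .012 0; 0 .0008 .014 0",
)

```text
t: 32.05
eef_pos: [0.6138, -0.0135, 0.1134]
tool_rot: [0.001, 0.785, 0.62, 0.001]
contact_force: [0.6, -0.7, 9.1]
gripper_width: 0.212
grasp_force: 79.2
```

Call:
send_rows(
  deltas="0 0 .004 0; 0 0 .008 0; 0 0 .012 0; 0 0 .016 0; 0 0 .0185 0",
)

```text
t: 32.55
eef_pos: [0.6129, -0.0135, 0.0935]
tool_rot: [0.0, 0.785, 0.62, 0.0]
contact_force: [1.9, -0.6, 11.3]
gripper_width: 0.216
grasp_force: 79.7
```

Call:
send_rows(
  deltas="0 0 .001 0; 0 0 .001 0; 0 0 .001 0",
)

```text
t: 32.85
eef_pos: [0.6129, -0.0134, 0.0932]
tool_rot: [0.0, 0.785, 0.62, 0.0]
contact_force: [2.6, -1.5, 6.1]
gripper_width: 0.217
grasp_force: 80.0
```

```bash
python3 d.py .6127 -.0134 76.6 .0935
```

```text
pos [ 0.6129 -0.0134  0.0932] psi 76.62 tilt [ 8.e-04 -1.e-04 -1.e+00] F [ 2.6 -1.5  6.1] w 0.217 g 80.04669427871704 t 32.85 q [ 0.26  0.59 -0.46  1.8   0.34  0.83 -0.6 ]
tool delta [-0.0001 -0.0002 -0.0003] spin 0.02
```

Call:
send_rows(
  deltas="0 0 .001 0; 0 0 .002 0; 0 0 .002 0; 0 0 .002 0",
)

```text
t: 33.25
eef_pos: [0.6133, -0.0133, 0.0929]
tool_rot: [0.001, 0.785, 0.62, 0.0]
contact_force: [-2.7, -2.6, 18.8]
gripper_width: 0.21
grasp_force: 81.3
```

Call:
send_rows(
  deltas="0 0 -.0015 0; 0 0 -.0015 0; 0 0 -.0015 0; 0 0 -.0015 0",
  claw=0.55,
)

```text
t: 33.65
eef_pos: [0.6115, -0.0133, 0.0914]
tool_rot: [-0.001, 0.785, 0.62, -0.001]
contact_force: [-0.1, -0.8, 0.4]
gripper_width: 0.552
grasp_force: 0.0
```

Call:
send_rows(
  deltas="0 0 -.03 0; 0 0 -.07 0; 0 0 -.11 0; -.02 0 -.13 0; -.06 0 -.13 0",
)

```text
t: 34.15
eef_pos: [0.601, -0.0679, 0.2261]
tool_rot: [0.001, 0.783, 0.623, 0.003]
contact_force: [1.3, -0.8, -0.4]
gripper_width: 0.551
grasp_force: 0.0
```

```bash
python3 d.py .4452 -.3063 25 .21; cat > chk.py <<'E'
import sys; from h import *
for n in("side","top"):
    p=cam(n);C=cloud(p)
    for nm,c in(("p1",(.5915,-.1009)),("p2",(.6023,-.0572)),("p3",(.6127,-.0134)),("knob",(.627,.0454))):
        Q=sel(C,c,.018,.085,.17)
        if len(Q)>5: print(n,nm,len(Q),rect(Q[Q[:,2]>np.percentile(Q[:,2],60)-.006])[:4],"top z",np.percentile(Q[:,2],[75,95]).round(4))
E
python3 chk.py
```

```text
pos [ 0.601  -0.0679  0.2261] psi 77.0 tilt [ 0.0068  0.002  -1.    ] F [ 1.3 -0.8 -0.4] w 0.551 g 0.0 t 34.15 q [ 0.4   0.42 -0.51  1.72  0.23  1.05 -0.41]
tool delta [-0.2674 -0.0983  0.0146] spin 52.0
side p3 123 [616.3 -20.3  18.   18. ] top z [0.1246 0.1295]
side knob 54 [626.9  45.2  17.   21.2] top z [0.1003 0.1016]
top p3 52 [615.  -20.8  17.7  17.9] top z [0.1286 0.1307]
top knob 37 [626.   45.3  18.3  12.9] top z [0.1021 0.1031]
```

```bash
sed -i 's/,.018,.085,.17/,.03,.11 if nm[0]=="p" else .085,.14/' chk.py; python3 - <<'E'
from h import *
for n in("side","top"):
    p=cam(n);C=cloud(p)
    for z0,z1 in((.068,.08),(.08,.09),(.09,.1),(.1,.11),(.11,.12),(.12,.135)):
        Q=sel(C,(.6127,-.0154),.025,z0,z1); 
        if len(Q)>3: print(n,z0,len(Q),rect(Q)[:4])
    if n=="side": save(p,'s7.png',(230,140,320,220),6)
E
```

```text
side 0.068 37 [610.3 -18.2  36.6  19.4]
side 0.08 23 [612.3 -20.8  13.6  19.5]
side 0.09 24 [611.5 -21.7  10.8  19.3]
side 0.1 20 [613.1 -22.5   5.8  16.8]
side 0.11 23 [614.6 -22.9   9.7  19.3]
side 0.12 43 [617.7 -21.6  17.2  18. ]
top 0.068 29 [607.  -11.1  46.9  27.6]
top 0.08 4 [606.1 -14.   12.7   1.7]
top 0.09 4 [608.6 -17.4  18.2   4. ]
top 0.1 6 [608.8 -13.6  14.9   3.4]
top 0.12 39 [615.3 -20.8  17.7  17.9]
```

View pics/s7.png

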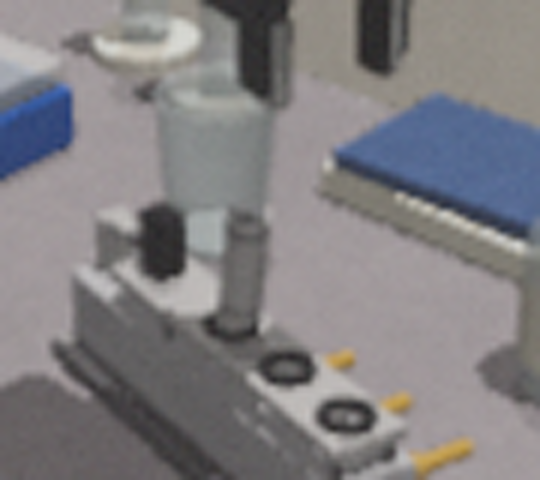

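The crop shows the fresh cartridge in port 3 at (243,270). The push force spiked at the floor and its top is at z≈0.129, so it is home. It leans about 0.07 rad in the bore's play, which is inside the 0.1 limit. Next is fresh 2.

Call:
send_rows(
  deltas="-.042 -.015 0 8; -.084 -.03 0 16; -.126 -.045 0 24; -.168 -.06 0 32; -.21 -.075 0 40",
)

```text
t: 34.85
eef_pos: [0.4764, -0.2585, 0.2218]
tool_rot: [-0.001, 0.95, 0.313, -0.0]
contact_force: [-0.1, -0.3, 0.0]
gripper_width: 0.547
grasp_force: 0.0
```

Call:
send_rows(
  deltas="0 0 0 8; 0 0 0 12; 0 0 0 12",
)

```text
t: 35.15
eef_pos: [0.4773, -0.2575, 0.2218]
tool_rot: [-0.001, 0.977, 0.214, -0.0]
contact_force: [-0.1, -0.4, -0.2]
gripper_width: 0.552
grasp_force: 0.0
```

```bash
python3 rk.py 2>/dev/null;  python3 d.py .4452 -.3063 25 .0915
```

```text
knob 36 [624.8  45.4  18.6  15.1  88.1] 0.09912917631779095
side 111 [ 401.6 -310.2   20.9   18.6] z 0.125
side 103 [ 446.4 -306.9   20.6   19. ] z 0.1245
pos [ 0.4775 -0.2574  0.2219] psi 24.86 tilt [-5.e-04  8.e-04 -1.e+00] F [ 0.1 -0.1 -0.4] w 0.553 g 0.0 t 35.25 q [ 0.61  0.29 -0.28  1.88  0.1   0.98 -0.85]
tool delta [-0.0498  0.0309  0.1304] spin -0.14
```

Call:
send_rows(
  deltas="-.025 .015 0 0; -.05 .031 0 0; -.05 .031 .02 0; -.05 .031 .05 0; -.05 .031 .07 0",
)

```text
t: 35.75
eef_pos: [0.4443, -0.3069, 0.1507]
tool_rot: [-0.001, 0.977, 0.215, -0.0]
contact_force: [0.2, -0.0, 0.3]
gripper_width: 0.549
grasp_force: 0.0
```

Call:
send_rows(
  deltas="0 0 0 0; 0 0 0 0; 0 0 0 0",
)

```text
t: 36.05
eef_pos: [0.4456, -0.3079, 0.1535]
tool_rot: [0.001, 0.977, 0.214, 0.001]
contact_force: [0.1, 0.7, 0.2]
gripper_width: 0.55
grasp_force: 0.0
```

```bash
python3 d.py .4452 -.3063 25 .0915
```

```text
pos [ 0.4456 -0.3079  0.1535] psi 24.69 tilt [ 1.8e-03 -9.0e-04 -1.0e+00] F [0.1 0.7 0.2] w 0.55 g 0.0 t 36.05 q [ 0.68  0.37 -0.24  1.95  0.12  0.84 -0.76]
tool delta [ 0.0002 -0.0017  0.062 ] spin -0.31
```

Call:
send_rows(
  deltas="0 -.0015 .025 0; 0 -.0015 .05 0; 0 -.0015 .062 0; 0 -.0015 .062 0; 0 -.0015 .062 0",
)

```text
t: 36.55
eef_pos: [0.4446, -0.3067, 0.0913]
tool_rot: [0.0, 0.977, 0.213, 0.001]
contact_force: [1.2, 0.2, -0.6]
gripper_width: 0.552
grasp_force: 0.0
```

Call:
send_rows(
  deltas="0 0 0 0; 0 0 0 0; 0 0 0 0; 0 0 0 0; 0 0 0 0",
  claw=0,
  force=80,
)

```text
t: 37.05
eef_pos: [0.4446, -0.3068, 0.0912]
tool_rot: [0.001, 0.977, 0.213, 0.001]
contact_force: [-0.6, 0.2, 5.8]
gripper_width: 0.213
grasp_force: 77.9
```

Call:
send_rows(
  deltas="0 0 -.01 0; 0 0 -.03 0; 0 0 -.06 0; 0 0 -.10 0; 0 0 -.14 0",
)

```text
t: 37.55
eef_pos: [0.4431, -0.306, 0.2317]
tool_rot: [-0.001, 0.977, 0.213, -0.001]
contact_force: [0.9, -0.4, -1.3]
gripper_width: 0.215
grasp_force: 78.5
```

Call:
send_rows(
  deltas=".033 -.030 0 -8; .066 -.06 0 -16; .099 -.09 0 -24; .132 -.12 0 -32; .165 -.15 0 -40",
)

```text
t: 38.05
eef_pos: [0.5314, -0.0998, 0.2308]
tool_rot: [0.0, 0.844, 0.537, -0.0]
contact_force: [0.3, -0.5, -1.3]
gripper_width: 0.211
grasp_force: 78.7
```

Call:
send_rows(
  deltas="0 0 0 -6; 0 0 0 -12; 0 0 0 -12",
)

```text
t: 38.35
eef_pos: [0.531, -0.101, 0.2304]
tool_rot: [-0.0, 0.784, 0.621, -0.0]
contact_force: [-0.3, -0.6, 0.5]
gripper_width: 0.218
grasp_force: 78.6
```

```bash
python3 d.py .6023 -.0572 76.6 .155
```

```text
pos [ 0.531  -0.101   0.2304] psi 76.71 tilt [-8.e-04 -0.e+00 -1.e+00] F [-0.3 -0.6  0.5] w 0.218 g 78.6467170715332 t 38.35 q [ 0.5   0.31 -0.51  1.86  0.18  1.02 -0.32]
tool delta [0.0591 0.0594 0.0753] spin 0.11
```

Call:
send_rows(
  deltas=".03 .03 0 0; .059 .059 0 0; .059 .059 .03 0; .059 .059 .06 0; .059 .059 .073 0",
)

```text
t: 38.85
eef_pos: [0.6006, -0.0581, 0.1546]
tool_rot: [-0.001, 0.786, 0.619, -0.002]
contact_force: [0.0, -0.1, -0.9]
gripper_width: 0.211
grasp_force: 78.7
```

Call:
send_rows(
  deltas="0 0 0 0; 0 0 0 0; 0 0 0 0",
)

```text
t: 39.15
eef_pos: [0.6035, -0.0577, 0.1591]
tool_rot: [0.001, 0.785, 0.62, 0.001]
contact_force: [-0.5, 0.1, -0.1]
gripper_width: 0.216
grasp_force: 78.7
```

```bash
python3 d.py .6023 -.0572 76.6 .15
```

```text
pos [ 0.6035 -0.0577  0.1591] psi 76.57 tilt [ 2.8e-03 -3.0e-04 -1.0e+00] F [-0.5  0.1 -0.1] w 0.216 g 78.73371005058289 t 39.15 q [ 0.36  0.49 -0.49  1.78  0.28  0.94 -0.48]
tool delta [ 0.0002 -0.0013  0.0091] spin -0.03
```

Call:
send_rows(
  deltas="0 0 .01 0; 0 0 .02 0; 0 0 .033 0; 0 0 .033 0; 0 0 .033 0",
)

```text
t: 39.65
eef_pos: [0.6021, -0.0575, 0.1236]
tool_rot: [-0.001, 0.785, 0.62, -0.001]
contact_force: [-0.3, -0.2, -0.3]
gripper_width: 0.214
grasp_force: 78.8
```

```bash
python3 d.py .6023 -.0572 76.6 .0935
```

```text
pos [ 0.6021 -0.0575  0.1236] psi 76.62 tilt [-1.5e-03  2.0e-04 -1.0e+00] F [-0.3 -0.2 -0.3] w 0.214 g 78.77784490585327 t 39.65 q [ 0.35  0.54 -0.47  1.8   0.31  0.88 -0.5 ]
tool delta [0.0003 0.0002 0.0301] spin 0.02
```

Call:
send_rows(
  deltas="0 0 .003 0; 0 0 .006 0; 0 0 .009 0; 0 0 .012 0; 0 0 .015 0",
)

```text
t: 40.15
eef_pos: [0.6036, -0.0574, 0.1106]
tool_rot: [0.001, 0.785, 0.62, 0.001]
contact_force: [-1.3, 0.8, 10.2]
gripper_width: 0.212
grasp_force: 79.9
```

Call:
send_rows(
  deltas="0 0 .004 0; 0 0 .008 0; 0 0 .012 0; 0 0 .016 0; 0 0 .017 0",
)

```text
t: 40.65
eef_pos: [0.6028, -0.0574, 0.0928]
tool_rot: [0.0, 0.785, 0.62, 0.0]
contact_force: [-1.7, -0.6, 16.4]
gripper_width: 0.21
grasp_force: 80.6
```

Call:
send_rows(
  deltas="0 0 .001 0; 0 0 .001 0; 0 0 .001 0",
)

```text
t: 40.95
eef_pos: [0.603, -0.0573, 0.0928]
tool_rot: [0.0, 0.785, 0.62, 0.0]
contact_force: [-2.9, 0.0, 17.3]
gripper_width: 0.213
grasp_force: 81.1
```

```bash
python3 d.py .6023 -.0572 76.6 .0935
```

```text
pos [ 0.603  -0.0573  0.0928] psi 76.62 tilt [ 1.e-03 -5.e-04 -1.e+00] F [-2.9  0.  17.3] w 0.213 g 81.12628698348999 t 40.95 q [ 0.33  0.58 -0.46  1.82  0.34  0.82 -0.52]
tool delta [-0.     -0.0007 -0.0007] spin 0.02
```

At the floor. Release and fetch the last one.

Call:
send_rows(
  deltas="0 0 -.001 0; 0 0 -.001 0; 0 0 -.001 0; 0 0 -.001 0",
  claw=0.45,
)

```text
t: 41.35
eef_pos: [0.6019, -0.0575, 0.0916]
tool_rot: [-0.0, 0.785, 0.62, -0.001]
contact_force: [0.5, -0.6, 0.8]
gripper_width: 0.45
grasp_force: 0.0
```

Call:
send_rows(
  deltas="0 0 -.02 0; 0 0 -.05 0; 0 0 -.09 0; 0 0 -.13 0; -.04 0 -.13 0",
)

```text
t: 41.85
eef_pos: [0.5977, -0.0896, 0.2286]
tool_rot: [0.002, 0.782, 0.624, 0.005]
contact_force: [1.8, 0.3, -1.0]
gripper_width: 0.45
grasp_force: 0.0
```

```bash
python3 chk.py; python3 d.py .4005 -.3096 25 .0915
```

```text
side p2 73 [601.3 -56.   20.6  18.2] top z [0.1287 0.1302]
side p3 65 [616.4 -20.6  17.2  16.7] top z [0.1284 0.13  ]
side knob 54 [627.9  45.9  20.1  14.9] top z [0.1    0.1014]
top p2 39 [599.3 -55.7  17.   16.8] top z [0.1288 0.1308]
top p3 42 [615.2 -20.8  17.7  17.8] top z [0.1288 0.1304]
top knob 37 [624.7  45.4  18.6  15.9] top z [0.1    0.1021]
pos [ 0.5926 -0.1026  0.2231] psi 76.24 tilt [ 7.0e-04 -4.1e-03 -1.0e+00] F [ 0.3 -1.  -1.1] w 0.448 g 0.0 t 41.95 q [ 0.45  0.42 -0.5   1.73  0.23  1.05 -0.37]
tool delta [-0.2462 -0.1376  0.1323] spin 51.24
```

Call:
send_rows(
  deltas="-.04 -.022 0 8; -.08 -.045 0 16; -.12 -.067 0 24; -.16 -.089 0 32; -.20 -.112 0 40",
)

```text
t: 42.45
eef_pos: [0.4361, -0.2662, 0.2217]
tool_rot: [-0.0, 0.95, 0.311, -0.0]
contact_force: [-0.2, -0.6, 1.1]
gripper_width: 0.449
grasp_force: 0.0
```

Call:
send_rows(
  deltas="0 0 0 8; 0 0 0 12; 0 0 0 12",
)

```text
t: 42.75
eef_pos: [0.4373, -0.2653, 0.2218]
tool_rot: [-0.0, 0.977, 0.212, -0.001]
contact_force: [-1.2, 0.6, -0.4]
gripper_width: 0.448
grasp_force: 0.0
```

```bash
python3 rk.py 2>/dev/null;  python3 d.py .4005 -.3096 25 .0915
```

```text
knob 38 [624.8  45.5  18.8  15.4  88.5] 0.09896664548057021
side 107 [ 403.  -311.4   18.5   18.6] z 0.125
pos [ 0.4379 -0.2648  0.2219] psi 24.76 tilt [-7.e-04  4.e-04 -1.e+00] F [0.3 0.3 0.6] w 0.449 g 0.0 t 42.85 q [ 0.67  0.25 -0.29  1.94  0.08  0.96 -0.8 ]
tool delta [-0.0526  0.0251  0.1304] spin -0.24
```

Call:
send_rows(
  deltas="-.026 .013 0 0; -.052 .026 0 0; -.052 .026 .02 0; -.052 .026 .05 0; -.052 .026 .07 0",
)

```text
t: 43.35
eef_pos: [0.401, -0.31, 0.1507]
tool_rot: [-0.001, 0.977, 0.214, -0.0]
contact_force: [0.2, -0.2, -0.1]
gripper_width: 0.452
grasp_force: 0.0
```

Call:
send_rows(
  deltas="0 0 0 0; 0 0 0 0; 0 0 0 0",
)

```text
t: 43.65
eef_pos: [0.4024, -0.3107, 0.1534]
tool_rot: [0.001, 0.977, 0.214, 0.001]
contact_force: [0.2, -0.1, -0.3]
gripper_width: 0.448
grasp_force: 0.0
```

```bash
python3 d.py .4012 -.3102 25 .0915
```

```text
pos [ 0.4024 -0.3107  0.1534] psi 24.68 tilt [ 0.0016 -0.001  -1.    ] F [ 0.2 -0.1 -0.3] w 0.448 g 0.0 t 43.65 q [ 0.74  0.32 -0.25  2.02  0.11  0.81 -0.71]
tool delta [-0.001  -0.0011  0.0619] spin -0.32
```

Call:
send_rows(
  deltas="0 -.001 .025 0; 0 -.001 .05 0; 0 -.001 .062 0; 0 -.001 .062 0; 0 -.001 .062 0",
)

```text
t: 44.15
eef_pos: [0.4018, -0.3098, 0.0912]
tool_rot: [0.0, 0.977, 0.213, 0.0]
contact_force: [0.5, -0.6, 0.6]
gripper_width: 0.448
grasp_force: 0.0
```

Call:
send_rows(
  deltas="0 0 0 0; 0 0 0 0; 0 0 0 0; 0 0 0 0; 0 0 0 0",
  claw=0,
  force=80,
)

```text
t: 44.65
eef_pos: [0.4021, -0.3103, 0.0913]
tool_rot: [0.001, 0.977, 0.213, 0.001]
contact_force: [0.6, -0.8, 5.2]
gripper_width: 0.214
grasp_force: 77.9
```

Call:
send_rows(
  deltas="0 0 -.01 0; 0 0 -.03 0; 0 0 -.06 0; 0 0 -.10 0; 0 0 -.14 0",
)

```text
t: 45.15
eef_pos: [0.4002, -0.3087, 0.2316]
tool_rot: [-0.001, 0.977, 0.213, -0.001]
contact_force: [1.0, -1.2, -0.5]
gripper_width: 0.215
grasp_force: 78.4
```

Call:
send_rows(
  deltas=".034 -.025 0 -8; .068 -.05 0 -16; .102 -.075 0 -24; .136 -.10 0 -32; .170 -.125 0 -40",
)

```text
t: 45.65
eef_pos: [0.5034, -0.1234, 0.2307]
tool_rot: [-0.0, 0.844, 0.537, -0.0]
contact_force: [-0.1, 0.0, -2.1]
gripper_width: 0.212
grasp_force: 78.4
```

Call:
send_rows(
  deltas="0 0 0 -6; 0 0 0 -12; 0 0 0 -12",
)

```text
t: 45.95
eef_pos: [0.503, -0.1246, 0.2303]
tool_rot: [-0.0, 0.784, 0.621, -0.0]
contact_force: [-0.1, 0.4, -0.4]
gripper_width: 0.216
grasp_force: 78.4
```

```bash
python3 d.py .5917 -.1009 76.6 .155
```

```text
pos [ 0.503  -0.1246  0.2303] psi 76.72 tilt [-1.3e-03  2.0e-04 -1.0e+00] F [-0.1  0.4 -0.4] w 0.216 g 78.36094379425049 t 45.95 q [ 0.56  0.27 -0.52  1.91  0.16  1.   -0.26]
tool delta [0.0435 0.081  0.0752] spin 0.12
```

Call:
send_rows(
  deltas=".022 .04 0 0; .0435 .081 0 0; .0435 .081 .03 0; .0435 .081 .06 0; .0435 .081 .073 0",
)

```text
t: 46.45
eef_pos: [0.5904, -0.1017, 0.1545]
tool_rot: [-0.002, 0.786, 0.619, -0.002]
contact_force: [0.5, -0.9, -0.4]
gripper_width: 0.21
grasp_force: 78.6
```

Call:
send_rows(
  deltas="0 0 0 0; 0 0 0 0; 0 0 0 0; 0 0 0 0; 0 0 0 0",
)

```text
t: 46.95
eef_pos: [0.5929, -0.1016, 0.1583]
tool_rot: [0.001, 0.785, 0.62, 0.001]
contact_force: [-0.0, -1.4, -0.3]
gripper_width: 0.217
grasp_force: 78.6
```

```bash
python3 d.py .5917 -.1009 76.6 .125
```

```text
pos [ 0.5929 -0.1016  0.1583] psi 76.6 tilt [ 1.6e-03 -4.0e-04 -1.0e+00] F [-0.  -1.4 -0.3] w 0.217 g 78.59348058700562 t 46.95 q [ 0.43  0.49 -0.48  1.79  0.28  0.93 -0.4 ]
tool delta [ 0.0004 -0.0014  0.0333] spin 0.0
```

Call:
send_rows(
  deltas=".0005 -.0003 .01 0; .0005 -.0003 .02 0; .0005 -.0003 .033 0; .0005 -.0003 .033 0; .0005 -.0003 .033 0",
)

```text
t: 47.45
eef_pos: [0.5919, -0.1008, 0.1235]
tool_rot: [-0.001, 0.785, 0.62, -0.001]
contact_force: [0.6, 0.3, 0.3]
gripper_width: 0.214
grasp_force: 78.6
```

```bash
python3 d.py .5917 -.1009 76.6 .0935
```

```text
pos [ 0.5919 -0.1008  0.1235] psi 76.63 tilt [-1.6e-03  4.0e-04 -1.0e+00] F [0.6 0.3 0.3] w 0.214 g 78.64368081092834 t 47.45 q [ 0.42  0.53 -0.47  1.81  0.3   0.87 -0.43]
tool delta [-0.0001 -0.0001  0.03  ] spin 0.03
```

Call:
send_rows(
  deltas="0 0 .003 0; 0 0 .006 0; 0 0 .009 0; 0 0 .012 0; 0 0 .015 0",
)

```text
t: 47.95
eef_pos: [0.5933, -0.1009, 0.1106]
tool_rot: [0.001, 0.785, 0.62, 0.001]
contact_force: [-1.0, -0.3, 9.0]
gripper_width: 0.216
grasp_force: 79.7
```

Call:
send_rows(
  deltas="0 0 .004 0; 0 0 .008 0; 0 0 .012 0; 0 0 .016 0; 0 0 .017 0",
)

```text
t: 48.45
eef_pos: [0.5926, -0.1008, 0.093]
tool_rot: [0.0, 0.785, 0.62, 0.0]
contact_force: [-3.1, -0.4, 16.9]
gripper_width: 0.213
grasp_force: 80.7
```

Call:
send_rows(
  deltas="0 0 .001 0; 0 0 .001 0; 0 0 .001 0",
)

```text
t: 48.75
eef_pos: [0.5928, -0.1007, 0.0929]
tool_rot: [0.001, 0.785, 0.62, 0.0]
contact_force: [-3.1, 0.1, 17.6]
gripper_width: 0.207
grasp_force: 81.2
```

```bash
python3 d.py .5917 -.1009 76.6 .0935
```

```text
pos [ 0.5928 -0.1007  0.0929] psi 76.62 tilt [ 9.e-04 -6.e-04 -1.e+00] F [-3.1  0.1 17.6] w 0.207 g 81.20025873184204 t 48.75 q [ 0.4   0.57 -0.45  1.83  0.33  0.81 -0.45]
tool delta [-0.0004 -0.001  -0.0006] spin 0.02
```

Home. Release, retreat toward −x, and check everything.

Call:
send_rows(
  deltas="0 0 -.001 0; 0 0 -.001 0; 0 0 -.001 0; 0 0 -.001 0",
  claw=0.45,
)

```text
t: 49.15
eef_pos: [0.5916, -0.1009, 0.0916]
tool_rot: [-0.001, 0.785, 0.62, -0.001]
contact_force: [-0.1, -0.1, 0.7]
gripper_width: 0.451
grasp_force: 0.0
```

Call:
send_rows(
  deltas="0 0 -.02 0; 0 0 -.05 0; 0 0 -.09 0; 0 0 -.13 0; 0 0 -.15 0",
)

```text
t: 49.65
eef_pos: [0.5935, -0.1007, 0.2457]
tool_rot: [0.001, 0.785, 0.62, 0.001]
contact_force: [0.9, 0.4, -0.1]
gripper_width: 0.449
grasp_force: 0.0
```

Call:
send_rows(
  deltas="-.04 -.02 0 0; -.08 -.04 0 0; -.12 -.06 0 0; -.12 -.06 0 0; -.12 -.06 0 0",
)

```text
t: 50.15
eef_pos: [0.5053, -0.2048, 0.2421]
tool_rot: [-0.0, 0.786, 0.619, -0.0]
contact_force: [0.4, 1.5, -0.2]
gripper_width: 0.449
grasp_force: 0.0
```

```bash
python3 chk.py; python3 cad.py; python3 d.py .6127 -.0134 76.6 .0935; python3 -c "
from h import *
p=cam('side'); save(p,'s8.png',(90,110,330,290),3.3)"
```

```text
side p1 73 [593.3 -95.8  19.3  20.1] top z [0.1285 0.1299]
side p2 75 [596.8 -63.   40.7  19.7] top z [0.1284 0.1307]
side p3 64 [616.7 -20.9  18.1  17. ] top z [0.1285 0.1301]
side knob 54 [626.9  44.6  20.7  18.3] top z [0.1001 0.1015]
top p1 41 [592.  -94.9  18.8  17.3] top z [0.1296 0.1315]
top p2 40 [600.2 -65.5  18.1  37.8] top z [0.13   0.1321]
top p3 40 [615.7 -19.9  18.9  17.1] top z [0.1294 0.1308]
top knob 37 [624.7  45.4  15.2  18.7] top z [0.1006 0.1049]
caddy 284 [442.1 303.  147.3  47.2  10.3]
caddy top 276 [439.4 302.9 144.7  45.7   9.6]
pos [ 0.507  -0.2022  0.2422] psi 76.77 tilt [ 3.e-04  8.e-04 -1.e+00] F [ 0.4 -0.8  0. ] w 0.452 g 0.0 t 50.35 q [ 0.67  0.3  -0.49  1.84  0.16  1.04 -0.11]
tool delta [0.2079 0.0596 0.1489] spin 0.17
```

View pics/s8.png

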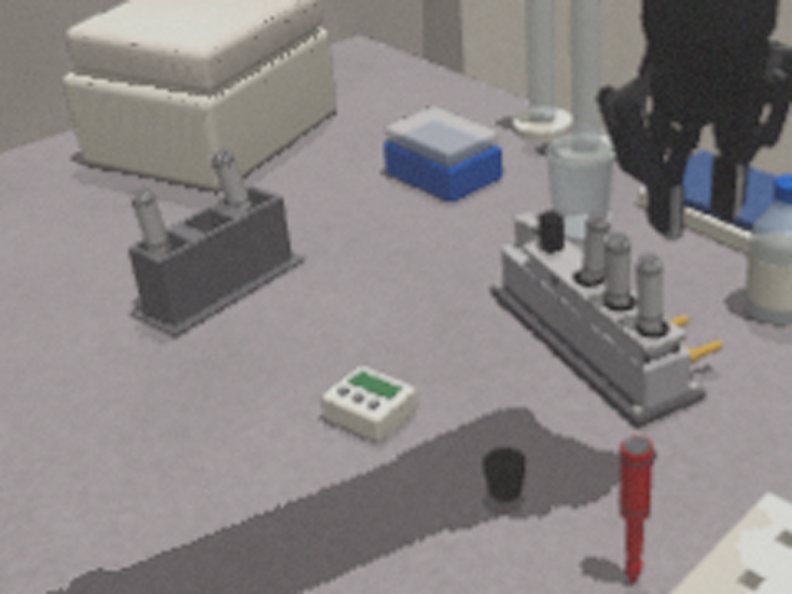

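The crop shows three fresh cartridges home in the ports at (597,250), (618,270) and (650,295), all with tops at z≈0.129. The knob is up at (550,230), both spent ones stand in the caddy, and the gripper is clear. Handing in.

```bash
python3 -c "
from station import bot
print(bot.hand_in())"
```

```text
the job is handed in; nothing more can be done
None
```

I handed the job in at about 50 s; no verdict came back. Both spent cartridges stand in the caddy, the plate is up, and all three fresh ones are home in their ports. The one in port 3 leans most, about 0.07 rad against the 0.1 limit.

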